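# Unpack pigment jars and roll them into the store bay

## Robot

A 6-joint arm with a two-finger parallel gripper is mounted at the origin on the work surface. World frame = base frame: x ahead of the robot, y to its left, z up, the work surface at z = 0. Lengths are in m, angles in rad, forces in N, time in s.
With the tool pointing down it reaches from about 0.35 to 0.975 m from the base axis. Payload 4.9 kg.
Tool frame: the origin (TCP) lies on the mounting face of the last link; the fingertips stand 173 mm ahead of it and the grasp point (between the pads) lies 155 mm ahead of it; x points along the fingers, z is the direction in which the jaws open and shut, and the axes are right-handed (so a half turn about x gives the same grasp; the last joint's range is limited). The gripper opens to 85 mm and grips with 20 to 120 N. Pads are 22 mm wide; open, the fingers measure 114 mm over their backs; the gripper's body (76 mm by 85 mm) begins 54 mm behind the grasp point. The pads swing forward as they close: fully open they stand 13 mm farther back than shut.
Start: joints at [1.132, 0.053, 1.613, -0, 1.476, -0.119], TCP at [0.196, 0.593, 0.405] pointing down, gripper open.
Joint ranges: [-3.01, 3.01], [-1.01, 2.22], [0.06, 2.58], [-1.02, 4.17], [0.09, 2.62], [-3.14, 3.14]. Speed limits (rad/s): [2.57, 2.57, 3.14, 3.14, 3.14, 3.14].

## Interface

Orientations are given as a rotation vector (axis times angle).
In Python, from station import get_obs, get_image, get_calibration, finish_job, look_for, masks_of, tip_of gives the robot as it stands.
- The arm moves only by the tool carry_out, never from a script. Its argument "increments" is a list of rows, each a list of 3 entries, a list of its own where there are three numbers: the turn, a rotation vector about the world's x, y, z in units of 0.1 rad (1.0 is 0.1 rad), then the shift along the world's x, y, z in units of 20 mm (1.0 is 20 mm), then the opening, from 0 (shut) to 1 (fully open). A call has 1 to 8 rows; each row shifts and turns the pose as measured when the row begins; what a row does not reach is not made up. A row lasts 1/10 s, in which the tool goes at most 50 mm and 8.59 degrees, less where a joint would pass 70% of its speed; a pose out of reach is approached as far as the arm can. A call with a number of a shift or a turn outside -1 to 1 is refused whole. A call with a gripper value outside its range is refused whole. The fingers move at their own pace and stop on an object; "squeeze" is the grip in N (left out, the last holds). Time passes only in rows, so rows that do not move let the fingers close. It gives the time, the measured TCP pose, the force and the opening at its end, in the units of the state.
- get_obs(): the state, without advancing time (a new reading comes with each control period).
- get_image(name): name is "scene" or "side" or "wrist"; returns (picture, depth): 420x560x3 uint8, blue, green, red; 420x560 float32, m along the optical axis (not along the pixel's ray), 0 where there is no reading.
- get_calibration(name): a dict with "fx", "fy", "cx", "cy" (pixels), "position" and "orientation" of the camera in the world. Camera axes: x right, y down, z forward; pixel columns grow to the right and rows downward; lengths in m; the calibration is good to about 2 mm. The wrist camera is an equidistant fisheye: a pixel r from the principal point sees the ray r / f radians off the axis. A picture is of the moment at which its call begins: read the wrist's pose just before it. get_calibration takes no time and is no camera call; for the wrist camera it gives the pose at the moment of the call.
- finish_job(): hands the job in, once; it reports no verdict.
Trained networks look in the newest picture that a camera, given by its name, has taken for a name from the list of things; names that differ only in an ending like _2 or _b are one class to them, and where a whole thing is asked for, a point or a joint stands for the part that bears it (a point fixed in the world has none). Each returns a list of dicts, best first, with "p" (0 to 1); they miss things now and then, are a little off and sometimes report something else, mostly with a low value. They report only what shows in the picture. A call takes as long as a camera call. They do not tell look-alikes from the thing itself.
- look_for(camera, query): "centre" ([column, row] in pixels, amid what is visible of it).
- masks_of(camera, query): "region" (420x560 bool, what is visible of it) and "centre" ([column, row] in pixels, amid what is visible of it).
- tip_of(camera, query): "centre" ([column, row] in pixels: a listed point, or the origin of a listed thing).
The state is a dict: "t": time; "q": joint angles; "dq": joint speeds; "effort": joint torques, N m; "tool_pos": TCP position; "tool_rot": TCP orientation; "contact_force": force on the tool from outside, world axes, zero at the start; "wrist_torque": the same for the moment, N m; "opening": finger opening in m.
Only numpy, scipy, OpenCV 4.12 (cv2) and the standard library are available. Lean on these libraries where they do the work, as an engineer would, in place of code of your own. Each camera call takes 0.05 s, during which the arm holds its last target.

## Task

New glass pigment jars have arrived in the shut wooden case: pry its lid up with the palette knife (not with your fingers), swing it right back and leave it standing open, and lay the knife back on its black mat. Move every jar, gently because the glass is thin (never grip one with more than 30 N), into the orange crate on the rollers, all standing upright; only then roll the loaded crate slowly along the track until it is fully home against the end of the green bay. Leave the other things on the bench where they are.

Things in the scene. Friction and masses are not known exactly. Their poses are not given: they have to be found in the camera images.
- case: Fixed plywood case, open box 260 x 260 x 75 mm outside, walls and floor 6 mm; origin at the centre of its underside on the bench, turned about z by up to 0.2 rad. Its own +y side carries the lid's hinge, its -y side is the prying side. The lid belongs to it. The jars stand on its floor, hidden until the lid is open.
- lid (a joint): Hinge of the case's flat wooden lid (264 x 280 x 7 mm, 0.2 kg), rad: 0 = shut (it may start up to 0.05 ajar), grows as the -y edge is lifted, stop at 1.92 (leaning back past upright). The hinge is stiff and stays where it is left; about 3 N at the lip lifts it. Right back means beyond 1.4.
- lid_lip (a point): Middle of the lower free edge of the lid. When shut, it is 75 mm above the bench and juts 20 mm out beyond the case's -y wall, along the whole 264 mm of the edge; there is nothing below it but the bench, so a blade can be slipped under it anywhere along it.
- lid_hinge (a point): Middle of the lid's hinge line, on the underside of the lid, 75 mm above the bench; 280 mm from lid_lip. The hinge axis runs along the case's x.
- knife: Palette knife: red handle 100 long x 18 wide x 22 mm tall, flat steel blade 22 wide x 3 mm thick running ahead of it along +x at half the handle's height, 90 g. Origin at the centre of the handle's underside, +x towards the blade tip, z up. It balances about 30 mm ahead of the origin, and lies on its handle.
- knife_tip (a point): Middle of the blade's tip: 140 mm along +x from the knife's origin, 11 mm above its underside.
- mat: Fixed black rubber mat, 100 (x) x 280 (y) x 4 mm; origin at the centre of its underside. The knife starts on it, blade along about +y, and must end on it.
- crate: Loose shallow orange open crate on the rollers, 175 x 175 x 26 mm outside, walls and floor 5 mm, 0.45 kg; origin at the centre of its underside, axes as the track's. Room for four jars two by two.
- track: Fixed level roller track: ten free steel rollers along its y, tops 20 mm above the bench, between rails 30 mm high, 181 mm apart inside, 193 outside. Origin on the bench; runs from y = +0.21 m (open end) to -0.29 m. The bay is the -y end: green cheeks 95 mm high from y = -0.09 m on, and a green end wall, inner face at y = -0.282 m. The crate stays where it is left.
- bay (a point): Where the crate's origin is when it is fully home against the bay's end wall; axes as the track's (on the track at y = -0.1945 m, 20 mm above the bench).
- jar1: Thin glass jar of red pigment with a black screw lid, 52 mm across (lid 48), 52 mm tall with a heavy base, about 150 g; origin at the centre of its underside. Cracks if the fingers press on it with too much force: grip at 20 to 30 N. Absent in some starts.
- jar2: Thin glass jar of blue pigment with a black screw lid, 52 mm across (lid 48), 52 mm tall with a heavy base, about 150 g; origin at the centre of its underside. Cracks if the fingers press on it with too much force: grip at 20 to 30 N. Absent in some starts.
- jar3: Thin glass jar of yellow pigment with a black screw lid, 52 mm across (lid 48), 52 mm tall with a heavy base, about 150 g; origin at the centre of its underside. Cracks if the fingers press on it with too much force: grip at 20 to 30 N. Absent in some starts.
- jar4: Thin glass jar of green pigment with a black screw lid, 52 mm across (lid 48), 52 mm tall with a heavy base, about 150 g; origin at the centre of its underside. Cracks if the fingers press on it with too much force: grip at 20 to 30 N. Absent in some starts.
- bottle: Bystander: brown bottle, 64 mm across, 120 mm tall; origin at centre of base.
- tin1: Bystander: ink tin with a blue label, 74 mm across, 55 mm tall; origin at centre of base.
- tin3: Bystander: ink tin with a yellow label, 74 mm across, 55 mm tall; origin at centre of base.
- brayer: Bystander: black rubber roller 40 mm across, 90 mm wide, with a wooden handle along its -x, 140 mm; origin under the roller.
- scraper: Bystander: wooden ink scraper 90 x 65 x 20 mm; origin under its wooden grip.
Not all that is in view belongs to the job. What is shaped like the crate but turquoise is not meant.

How it is judged:
On the way, in this order (a step that is already met when the one before it is completed fails the run):
1. the lid is being held up by the knife, more than 0.35 rad open (value of joint lid above 0.35 rad and contact force between knife and case above 0.3 N), for 0.1 s.
2. the lid is swung right back, beyond 1.4 rad, and let go (value of joint lid above 1.4 rad and contact force between each of knife, the fingers and case below 0.1 N), for 0.3 s.
3. all jars present stand released in the crate, which is still at least 0.1 m short of home (x of jar1 in the frame of crate between -0.066 and 0.066 m and y of jar1 in the frame of crate between -0.066 and 0.066 m and z of each of jar1, jar2, jar3, jar4 in the frame of crate below 0.015 m and angle between each of jar1, jar2, jar3, jar4's own z axis and vertical below 0.15 rad and x of jar2 in the frame of crate between -0.066 and 0.066 m and y of jar2 in the frame of crate between -0.066 and 0.066 m and x of jar3 in the frame of crate between -0.066 and 0.066 m and y of jar3 in the frame of crate between -0.066 and 0.066 m and x of jar4 in the frame of crate between -0.066 and 0.066 m and y of jar4 in the frame of crate between -0.066 and 0.066 m and contact force between the fingers and jar1 below 0.1 N and contact force between the fingers and jar2 below 0.1 N and contact force between the fingers and jar3 below 0.1 N and contact force between the fingers and jar4 below 0.1 N and y of crate in the frame of bay above 0.1 m), for 0.3 s.
4. the crate is fully home in the bay (within 12 mm) (y of crate in the frame of bay below 0.012 m), for 0.2 s.
At the end, for the whole second after the job is handed in: Every jar present stands upright (within 0.15 rad) on the floor of the crate; the crate is within 12 mm of fully home against the bay's end wall; the lid is open beyond 1.4 rad; the knife lies flat with its handle on the mat; all at rest (x of jar1 in the frame of crate between -0.066 and 0.066 m and y of jar1 in the frame of crate between -0.066 and 0.066 m and z of each of jar1, jar2, jar3, jar4 in the frame of crate below 0.015 m and angle between each of jar1, jar2, jar3, jar4's own z axis and vertical below 0.15 rad and x of jar2 in the frame of crate between -0.066 and 0.066 m and y of jar2 in the frame of crate between -0.066 and 0.066 m and x of jar3 in the frame of crate between -0.066 and 0.066 m and y of jar3 in the frame of crate between -0.066 and 0.066 m and x of jar4 in the frame of crate between -0.066 and 0.066 m and y of jar4 in the frame of crate between -0.066 and 0.066 m and y of crate in the frame of bay below 0.012 m and linear speed of each of crate, knife below 0.02 m/s and value of joint lid above 1.4 rad and x of knife in the frame of mat between -0.05 and 0.05 m and y of knife in the frame of mat between -0.145 and 0.1 m and height (world z) of knife below 0.012 m and angle between knife's own z axis and vertical below 0.2 rad and linear speed of each of jar1, jar2, jar3, jar4 below 0.03 m/s); the robot touches nothing.
It fails at once if a jar is squeezed: the fingers press on it with more than 80 N, the forces of both fingers added together (a grip of 40 N) (contact force between the fingers and jar1 above 80 N or contact force between the fingers and jar2 above 80 N or contact force between the fingers and jar3 above 80 N or contact force between the fingers and jar4 above 80 N).
It fails at once if the fingers push on the case or lid (over 2 N) before the lid has been pried to 0.3 rad (value of joint lid below 0.3 rad and contact force between the fingers and case above 2 N).
It fails at once if the crate is rolled faster than 0.3 m/s (linear speed of crate above 0.3 m/s).
It fails at once if a bystander (bottle, tin, roller or scraper) is moved more than 30 mm (distance of any of bottle, tin1, tin3, brayer, scraper from where it was at the start of the episode above 0.03 m).
Of jar1, jar2, jar3, jar4 only 2 to 4 are there at a start; the rules pass over those that are not, and their reading is None.
At some moment in a run one of jar1, jar2, jar3, jar4, knife may be knocked a few centimetres aside while the robot is not near it.
It also fails if it takes over 208 s, if anything falls off the work surface, if the arm or the gripper's body presses on something with over 40 N, if the wrist force passes 120 N, or if a joint passes its speed limit or range.

## Working session

There is one attempt and no reset: what is moved stays moved. The work goes in short steps, Python scripts to look and compute and a tool call to move; the robot and the scene stay as the last step left them, time stands still between calls to the robot, and variables do not carry over. Pictures are saved under pics/ and viewed, and the job is handed in when it is done.

Besides the shell and the picture viewer there is one more tool, called after "Call:" by a JSON object that holds its "fn" and its "kwargs". carry_out: Moves the arm, as the interface text tells. Shifts and turns lie within -1 to 1; 1 stands for 20 mm of shift or 0.1 rad of turn. Its arguments: {"type":"object","properties":{"increments":{"type":"array","items":{"type":"array"}},"squeeze":{"type":"number"}},"required":["increments"]}

```bash
ls; mkdir -p pics; python3 - <<'E'
from station import *
import cv2
o=get_obs(); print({k:(v if not hasattr(v,'round') else v) for k,v in o.items()})
for n in ['scene','side','wrist']:
    im,d=get_image(n); cv2.imwrite(f'pics/{n}0.png',im)
    print(n,get_calibration(n))
E
```

```text
pics
{'t': 0.0, 'q': array([ 1.13199294e+00,  5.33767023e-02,  1.61430181e+00, -3.93954556e-05,
        1.47599737e+00, -1.19028650e-01]), 'dq': array([-8.48712316e-06, -8.97225154e-04, -5.65828867e-04,  2.43693867e-03,
        8.60754500e-04,  6.70669494e-04]), 'effort': array([-9.38533376e-04, -3.93681371e+01, -3.70176387e+01, -1.38147830e-04,
        6.82527025e-03,  1.01624192e-06]), 'tool_pos': array([0.19637651, 0.59306557, 0.40344568]), 'tool_rot': array([-0.97161282,  1.34552684,  0.96988048]), 'contact_force': array([-0.31613482, -0.42631264, -0.48869789]), 'wrist_torque': array([-0.01071032,  0.03405473, -0.05244069]), 'opening': 0.08512268637715233}
scene {'fx': 417.771701951623, 'fy': 417.771701951623, 'cx': 284.4993437856134, 'cy': 205.86151810991626, 'position': array([0.97693301, 0.56944632, 0.95247448]), 'orientation': array([-0.97509229, -2.55158765,  0.96201591])}
side {'fx': 465.2273355051305, 'fy': 465.2273355051305, 'cx': 281.29162226231693, 'cy': 210.11327879799435, 'position': array([ 0.29069106, -0.87235102,  1.09968653]), 'orientation': array([-2.41983069,  0.28258891, -0.1077366 ])}
wrist {'fx': 325.19226210127806, 'fy': 325.19226210127806, 'cx': 274.63260927467354, 'cy': 209.56231990202977, 'position': array([0.12293065, 0.61750545, 0.37158842]), 'orientation': array([2.33585958, 1.68760521, 0.25698216])}
```

View pics/scene0.png

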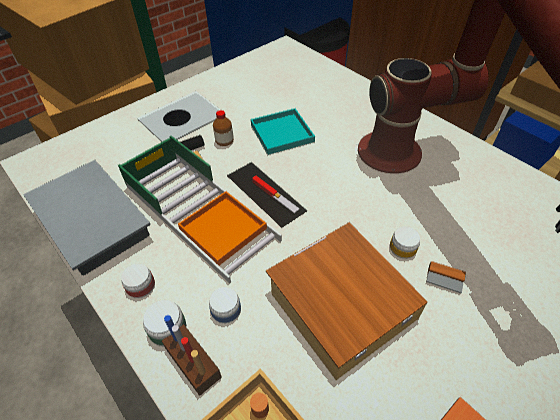

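View pics/side0.png

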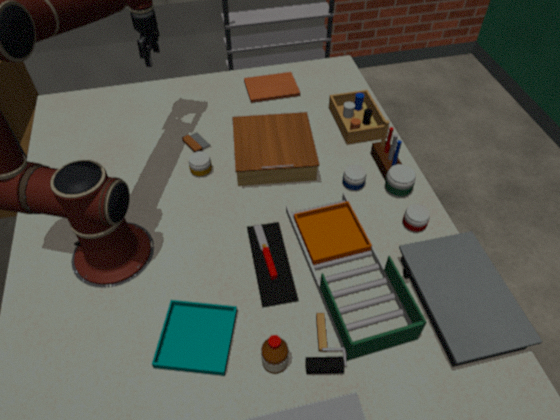

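View pics/wrist0.png

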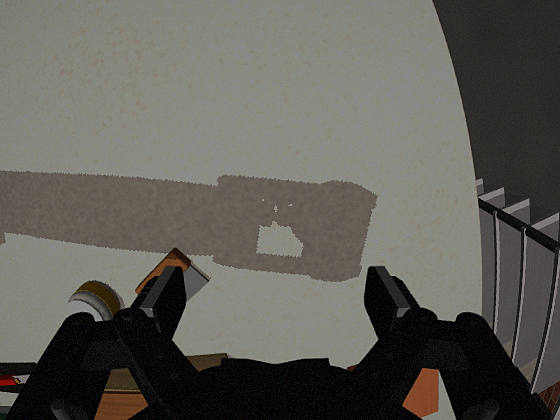

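```bash
cat > h.py <<'E'
import numpy as np, cv2
from scipy.spatial.transform import Rotation as R
from station import *
def cloud(n,d,c=None):
    c=c or get_calibration(n)
    v,u=np.mgrid[0:420,0:560]
    x=(u-c['cx'])/c['fx'];y=(v-c['cy'])/c['fy']
    if n=='wrist':
        r=np.hypot(x,y); s=np.where(r>1e-6,np.tan(np.minimum(r,1.5))/np.maximum(r,1e-6),1); x=x*s;y=y*s
    p=np.dstack([x*d,y*d,d])
    return p@R.from_rotvec(c['orientation']).as_matrix().T+c['position']
def ray(n,u,v,c=None):
    c=c or get_calibration(n)
    x=(u-c['cx'])/c['fx'];y=(v-c['cy'])/c['fy']
    if n=='wrist':
        r=np.hypot(x,y)
        dd=np.array([x/r*np.sin(r),y/r*np.sin(r),np.cos(r)]) if r>1e-9 else np.array([0,0,1.])
    else: dd=np.array([x,y,1.])
    return np.array(c['position']),R.from_rotvec(c['orientation']).as_matrix()@dd
def atz(n,u,v,z,c=None):
    p,d=ray(n,u,v,c); return p+d*(z-p[2])/d[2]
def proj(n,P,c=None):
    c=c or get_calibration(n)
    q=(np.asarray(P)-c['position'])@R.from_rotvec(c['orientation']).as_matrix()
    if n=='wrist':
        th=np.arctan2(np.hypot(q[0],q[1]),q[2]); r=np.hypot(q[0],q[1])
        return c['cx']+c['fx']*th*q[0]/r, c['cy']+c['fy']*th*q[1]/r
    return c['cx']+c['fx']*q[0]/q[2], c['cy']+c['fy']*q[1]/q[2]
def obs():
    o=get_obs(); m=R.from_rotvec(o['tool_rot']).as_matrix()
    print('t',round(o['t'],2),'pos',o['tool_pos'].round(4),'X',m[:,0].round(3),'Z',m[:,2].round(3),'F',np.round(o['contact_force'],1),'T',np.round(o['wrist_torque'],2),'op',round(o['opening'],4),'q',o['q'].round(2))
    return o,m
E
python3 - <<'E'
from h import *
np.set_printoptions(suppress=True,precision=4)
obs()
for n in ['scene','side']:
    im,d=get_image(n); P=cloud(n,d)
    for k in ['case','lid','knife','mat','crate','track','bottle','tin1','tin3','brayer','scraper']:
        for r in masks_of(n,k)[:2]:
            if r['p']<.3: continue
            m=r['region']&(d>0); q=P[m]
            q2=q[q[:,2]>np.percentile(q[:,2],60)]
            rect=cv2.minAreaRect((q2[:,:2]*1000).astype(np.float32))
            print(n,k,round(r['p'],2),np.round(r['centre']),m.sum(),'med',np.median(q,0),'z',np.percentile(q[:,2],[5,50,95]),'rect',np.round(rect[0],0),np.round(rect[1],0),round(rect[2],1))
    for k in ['lid_lip','lid_hinge','knife_tip','knife','bay','crate','mat','case','track']:
        print(n,k,[(np.round(r['centre'],1),round(r['p'],2)) for r in tip_of(n,k)[:2]])
E
```

```text
t 0.15 pos [0.1964 0.5931 0.4037] X [-0.001 -0.001 -1.   ] Z [ 0.314  0.949 -0.002] F [ 0.1 -0.   0.4] T [ 0.03  0.   -0.06] op 0.0852 q [ 1.13  0.05  1.61  0.    1.48 -0.12]
scene case 0.93 [341. 297.] 13905 med [0.5612 0.3025 0.0866] z [0.0299 0.0866 0.092 ] rect [538. 273.] [268. 265.] 82.7
scene case 0.47 [444. 279.] 774 med [0.2884 0.4134 0.0164] z [0.0114 0.0164 0.0241] rect [273. 406.] [32. 89.] 26.0
scene lid 0.63 [343. 289.] 12205 med [0.55   0.2952 0.0872] z [0.0824 0.0872 0.0922] rect [538. 270.] [263. 265.] 82.1
scene knife 0.55 [274. 195.] 331 med [ 0.4302 -0.101   0.0207] z [0.0148 0.0207 0.0294] rect [ 431. -138.] [ 17. 107.] 3.1
scene mat 0.74 [265. 193.] 1823 med [ 0.446  -0.1249  0.0058] z [0.0021 0.0058 0.0094] rect [ 437. -135.] [279. 100.] 88.0
scene crate 0.93 [220. 223.] 3598 med [ 0.6266 -0.0973  0.0272] z [0.0234 0.0272 0.0476] rect [ 624. -103.] [191. 193.] 3.8
scene crate 0.85 [283. 129.] 1914 med [ 0.203  -0.3212  0.0086] z [0.0037 0.0086 0.0284] rect [ 205. -322.] [186. 177.] 70.5
scene track 0.71 [176. 182.] 5018 med [ 0.643  -0.3307  0.0237] z [0.0078 0
[... 3155 characters left out ...]
] 88.5
side scraper 0.71 [196. 144.] 313 med [0.2882 0.4042 0.0127] z [0.0049 0.0127 0.0209] rect [276. 403.] [59. 85.] 53.1
side scraper 0.64 [274. 354.] 872 med [ 0.3794 -0.4409  0.079 ] z [0.0156 0.079  0.1185] rect [ 382. -429.] [46. 48.] 76.4
side lid_lip [(array([278.9, 169.9]), 0.84), (array([191.8, 148.3]), 0.32)]
side lid_hinge []
side knife_tip [(array([259.3, 224.2]), 0.65)]
side knife [(array([271.3, 262.6]), 0.74)]
side bay [(array([367., 312.]), 0.64)]
side crate [(array([333.2, 236.3]), 0.95), (array([197.1, 336.4]), 0.6)]
side mat [(array([270.2, 259.1]), 0.66), (array([341.5, 257.7]), 0.62)]
side case [(array([273.8, 154.1]), 0.74)]
side track [(array([341.4, 257.8]), 0.76)]
```

Call:
{"fn": "carry_out", "kwargs": {"increments": [[[0, 0, -0.35], [0.33, -1, 0], 1], [[0, 0, -0.35], [0.33, -1, 0], 1], [[0, 0, -0.35], [0.33, -1, 0], 1], [[0, 0, -0.35], [0.33, -1, 0], 1], [[0, 0, -0.35], [0.33, -1, 0], 1], [[0, 0, -0.35], [0.33, -1, 0], 1], [[0, 0, -0.35], [0.33, -1, 0], 1], [[0, 0, -0.35], [0.33, -1, 0], 1]]}}

```text
t: 3.05
tool_pos: [0.2497, 0.4292, 0.4047]
tool_rot: [-0.751, 1.436, 0.752]
contact_force: [0.5, -0.6, 0.4]
opening: 0.0854
```

Call:
{"fn": "carry_out", "kwargs": {"increments": [[[0, 0, -0.35], [0.33, -1, 0], 1], [[0, 0, -0.35], [0.33, -1, 0], 1], [[0, 0, -0.35], [0.33, -1, 0], 1], [[0, 0, -0.35], [0.33, -1, 0], 1], [[0, 0, -0.35], [0.33, -1, 0], 1], [[0, 0, -0.35], [0.33, -1, 0], 1], [[0, 0, -0.35], [0.33, -1, 0], 1], [[0, 0, -0.35], [0.33, -1, 0], 1]]}}

```text
t: 3.85
tool_pos: [0.3033, 0.2622, 0.4059]
tool_rot: [-0.526, 1.501, 0.527]
contact_force: [-0.4, 0.9, 0.7]
opening: 0.0856
```

Call:
{"fn": "carry_out", "kwargs": {"increments": [[[0, 0, -0.35], [0.33, -1, 0], 1], [[0, 0, -0.35], [0.33, -1, 0], 1], [[0, 0, -0.35], [0.33, -1, 0], 1], [[0, 0, -0.35], [0.33, -1, 0], 1], [[0, 0, -0.35], [0.33, -1, 0], 1], [[0, 0, -0.35], [0.33, -1, 0], 1], [[0, 0, -0.35], [0.33, -1, 0], 1], [[0, 0, -0.35], [0.33, -1, 0], 1]]}}

```text
t: 4.65
tool_pos: [0.3565, 0.0953, 0.4075]
tool_rot: [-0.299, 1.539, 0.299]
contact_force: [0.3, 0.1, 0.1]
opening: 0.0854
```

Call:
{"fn": "carry_out", "kwargs": {"increments": [[[0, 0, -0.35], [0.35, -1, -0.4], 1], [[0, 0, -0.35], [0.35, -1, -0.4], 1], [[0, 0, -0.35], [0.35, -1, -0.4], 1], [[0, 0, -0.35], [0.35, -1, -0.4], 1], [[0, 0, -0.35], [0.35, -1, -0.4], 1], [[0, 0, -0.35], [0.35, -1, -0.4], 1], [[0, 0, -0.35], [0.35, -1, -0.4], 1], [[0, 0, -0.35], [0.35, -1, -0.4], 1]]}}

```text
t: 5.45
tool_pos: [0.4137, -0.072, 0.3448]
tool_rot: [-0.073, 1.55, 0.066]
contact_force: [0.6, 0.1, 0.5]
opening: 0.0857
```

Call:
{"fn": "carry_out", "kwargs": {"increments": [[[0, 0, -0.4], [0.45, -1, -0.4], 1], [[0, 0, -0.4], [0.45, -0.5, -0.2], 1], [[0, 0, 0], [0, 0, 0], 1]]}}

```text
t: 5.75
tool_pos: [0.4321, -0.1052, 0.3315]
tool_rot: [-0.006, 1.552, -0.003]
contact_force: [-0.6, 0.2, -0.1]
opening: 0.0854
```

```bash
python3 - <<'E'
from h import *
np.set_printoptions(suppress=True,precision=4)
obs()
c=get_calibration('wrist');im,d=get_image('wrist'); cv2.imwrite('pics/w1.png',im)
P=cloud('wrist',d,c)
for k in ['knife','knife_tip']:
    print(k,[(np.round(r['centre'],1),round(r['p'],2),atz('wrist',*r['centre'],.015,c)) for r in tip_of('wrist',k)[:2]])
for r in masks_of('wrist','knife')[:1]:
    m=r['region']&(d>0)
    hsv=cv2.cvtColor(im,cv2.COLOR_BGR2HSV)
    red=m&(hsv[...,1]>150); 
    for nm,mm in [('red',red),('all',m)]:
        q=P[mm]; print(nm,cv2.minAreaRect((q[:,:2]*1000).astype(np.float32)),np.percentile(q[:,2],[5,50,95]))
for n in ['scene','side']:
  get_image(n)
  for k,z in [('knife',.004),('knife_tip',.015),('lid_lip',.075),('lid_hinge',.075)]:
    for r in tip_of(n,k)[:1]: print(n,k,atz(n,*r['centre'],z))
E
```

```text
t 5.75 pos [ 0.4321 -0.1052  0.3315] X [ 0.019 -0.005 -1.   ] Z [1.    0.002 0.019] F [-0.6  0.2 -0.1] T [-0.05  0.04 -0.  ] op 0.0854 q [-0.41 -0.35  2.1   0.    1.38 -0.41]
knife [(array([264.1, 235.2]), 0.9, array([ 0.4276, -0.1451,  0.015 ]))]
knife_tip [(array([259.2,  85.6]), 0.63, array([ 0.4241, -0.0084,  0.015 ]))]
red ((428.9349060058594, -139.41891479492188), (18.09950065612793, 113.8985824584961), 2.674041271209717) [0.0196 0.0244 0.0256]
all ((427.11407470703125, -101.78202819824219), (22.311899185180664, 189.27516174316406), 2.77447772026062) [0.0142 0.0164 0.0254]
scene knife [ 0.4412 -0.144   0.004 ]
scene knife_tip [ 0.4205 -0.0118  0.015 ]
scene lid_lip [0.5157 0.1331 0.075 ]
scene lid_hinge [0.5537 0.42   0.075 ]
side knife [ 0.4379 -0.1447  0.004 ]
side knife_tip [ 0.4283 -0.0026  0.015 ]
side lid_lip [0.5346 0.1376 0.075 ]
side lid_hinge [ 0.6219 -0.3832  0.075 ]
```

View pics/w1.png

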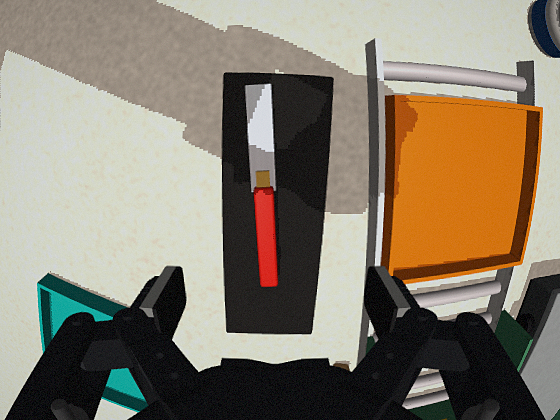

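Call:
{"fn": "carry_out", "kwargs": {"increments": [[[0, 0.19, 0.46], [-0.2, -0.65, -0.5], 1], [[0, 0, 0], [0, 0, -1], 1], [[0, 0, 0], [0, 0, -1], 1], [[0, 0, 0], [0, 0, -1], 1], [[0, 0, 0], [0, 0, -1], 1], [[0, 0, 0], [0, 0, -1], 1], [[0, 0, 0], [0, 0, -0.8], 1], [[0, 0, 0], [0, 0, -0.5], 1]]}}

```text
t: 7.25
tool_pos: [0.4285, -0.1181, 0.1947]
tool_rot: [-0.048, 1.563, 0.034]
contact_force: [-0.0, 0.1, -0.0]
opening: 0.0852
```

```bash
python3 - <<'E'
from h import *
obs()
E
```

```text
t 7.25 pos [ 0.4285 -0.1181  0.1947] X [ 0.008 -0.009 -1.   ] Z [0.999 0.052 0.007] F [-0.   0.1 -0. ] T [-0.03  0.02  0.04] op 0.0852 q [-0.44 -0.15  2.19 -0.01  1.1  -0.49]
```

Call:
{"fn": "carry_out", "kwargs": {"increments": [[[-0.05, 0.05, 0], [0, 0, -0.4], 1], [[0, 0, 0], [0, 0, -0.3], 1], [[0, 0, 0], [0, 0, 0], 0], [[0, 0, 0], [0, 0, 0], 0], [[0, 0, 0], [0, 0, 0], 0], [[0, 0, 0], [0, 0, 0], 0], [[0, 0, 0], [0, 0, 0], 0]], "squeeze": 110}}

```text
t: 7.95
tool_pos: [0.4296, -0.1186, 0.1816]
tool_rot: [-0.053, 1.567, 0.029]
contact_force: [1.6, -1.1, -0.4]
opening: 0.0154
```

```bash
python3 - <<'E'
from h import *
obs()
E
```

```text
t 7.95 pos [ 0.4296 -0.1186  0.1816] X [ 0.004 -0.015 -1.   ] Z [0.999 0.052 0.003] F [ 1.6 -1.1 -0.4] T [-0.07 -0.09  0.02] op 0.0154 q [-0.43 -0.12  2.19 -0.01  1.07 -0.48]
```

Call:
{"fn": "carry_out", "kwargs": {"increments": [[[0, 0, 0], [0, 0, 0.6], 0], [[0, 0, 0], [0, 0, 0.9], 0], [[0, 0, -0.3], [0.3, 0.8, 0.9], 0], [[0, 0, -0.3], [0.3, 0.9, 0.3], 0], [[0, 0, -0.3], [0.3, 0.9, 0], 0], [[0, 0, -0.3], [0.3, 0.9, 0], 0], [[0, 0, -0.3], [0.3, 0.9, 0], 0], [[0, 0, -0.2], [0.2, 0.7, 0], 0]]}}

```text
t: 8.75
tool_pos: [0.4646, -0.0143, 0.2448]
tool_rot: [0.088, 1.558, -0.115]
contact_force: [-0.1, 0.1, -1.1]
opening: 0.0154
```

```bash
python3 - <<'E'
from h import *
np.set_printoptions(suppress=True,precision=4)
obs()
for n in ['wrist','scene','side']:
    c=get_calibration(n)
    im,d=get_image(n); cv2.imwrite(f'pics/{n}2.png',im)
    P=cloud(n,d,c)
    for k,z in [('knife_tip',.066),('lid_lip',.075)]:
        for r in tip_of(n,k)[:1]: print(n,k,r['centre'],r['p'],atz(n,*r['centre'],z,c), P[int(r['centre'][1]),int(r['centre'][0])])
    for r in masks_of(n,'knife')[:1]:
        q=P[r['region']&(d>0)]; print(n,q[q[:,1].argmax()],q[q[:,1].argmin()],np.percentile(q[:,2],[5,50,95]))
E
```

```text
t 8.75 pos [ 0.4646 -0.0143  0.2448] X [ 0.009 -0.018 -1.   ] Z [ 0.992 -0.129  0.011] F [-0.1  0.1 -1.1] T [0.01 0.   0.02] op 0.0154 q [-0.19 -0.18  2.12 -0.02  1.2  -0.05]
wrist knife_tip [278.7, 23.0] 0.77 [0.4826 0.0983 0.066 ] [0.4817 0.0953 0.078 ]
scene knife_tip [307.7, 227.4] 0.64 [0.4699 0.0862 0.066 ] [0.4788 0.0921 0.0808]
scene lid_lip [306.2, 244.8] 0.86 [0.5175 0.1298 0.075 ] [ 0.4767  0.0898 -0.0001]
scene [0.4764 0.0934 0.08  ] [ 0.4588 -0.0694  0.0908] [0.0776 0.0814 0.0904]
side knife_tip [322.6, 369.4] 0.66 [ 0.4791 -0.4947  0.066 ] [ 0.4842 -0.481   0.032 ]
side lid_lip [280.9, 170.2] 0.75 [0.5329 0.1412 0.075 ] [ 0.4866 -0.0426  0.2621]
side [0.4792 0.0292 0.0752] [ 0.4592 -0.0987  0.0867] [0.0744 0.0848 0.0889]
```

View pics/wrist2.png

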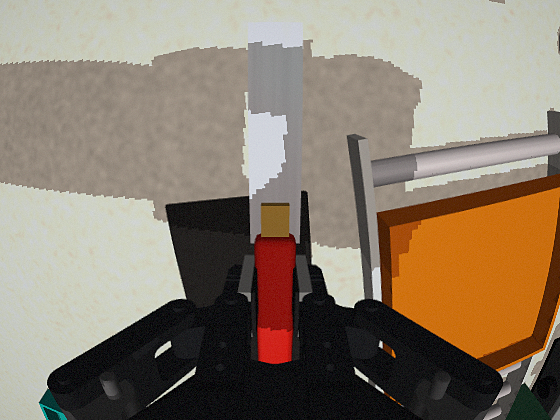

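View pics/side2.png

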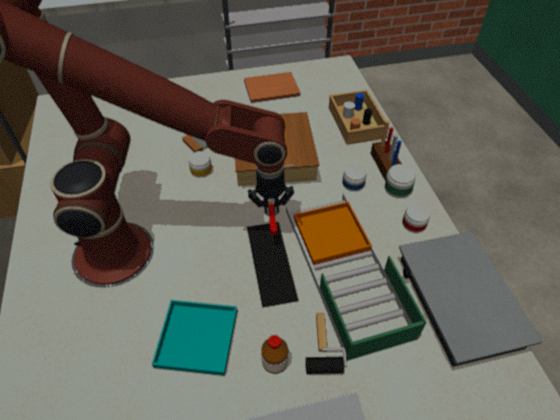

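View pics/scene2.png

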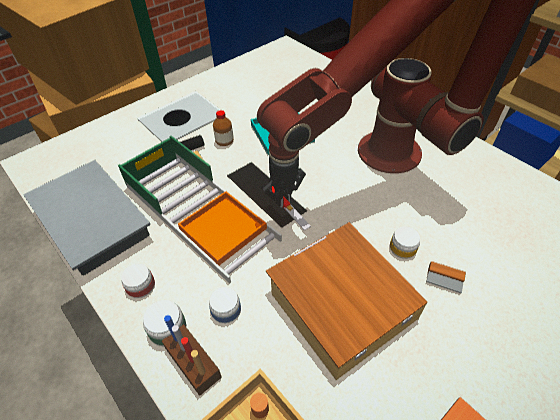

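```bash
cat > lid.py <<'E'
from h import *
np.set_printoptions(suppress=True,precision=4)
for n in ['scene','side']:
    im,d=get_image(n);P=cloud(n,d)
    for r in masks_of(n,'lid')[:1]:
        m=r['region']&(d>0);q=P[m]; 
        q=q[(q[:,2]>.07)&(q[:,2]<.105)]
        A=np.c_[q[:,:2],np.ones(len(q))];co=np.linalg.lstsq(A,q[:,2],rcond=None)[0]
        rect=cv2.minAreaRect((q[:,:2]*1000).astype(np.float32))
        print(n,r['p'],rect,'plane',co)
        ya=np.array([np.sin(.127),np.cos(.127)]);xa=np.array([ya[1],-ya[0]])
        s=q[:,:2]@ya;u=q[:,:2]@xa
        for lo in np.arange(u.min(),u.max(),.04):
            k=(u>lo)&(u<lo+.04); print(round(lo+.02,3),np.percentile(s[k],[.5,2,98,99.5]),end=' ')
        print('\nu',np.percentile(u,[.5,99.5]))
E
python3 lid.py
```

```text
scene 0.97 ((537.3568725585938, 280.1873779296875), (280.8087158203125, 266.8114013671875), 82.66598510742188) plane [-0.0054 -0.0305  0.0992]
0.384 [0.2106 0.2156 0.4819 0.4853] 0.424 [0.2087 0.2138 0.482  0.4853] 0.464 [0.2086 0.2131 0.4804 0.484 ] 0.504 [0.2097 0.214  0.4815 0.4851] 0.544 [0.2094 0.2142 0.4826 0.4855] 0.584 [0.2087 0.2143 0.4819 0.4853] 0.624 [0.2094 0.2146 0.4818 0.4851] 
u [0.3683 0.6293]
side 0.94 ((539.9981689453125, 280.0953063964844), (288.48016357421875, 263.9422302246094), 82.7247085571289) plane [-0.002  -0.0317  0.0931]
0.388 [0.2041 0.2051 0.2549 0.2586] 0.428 [0.2025 0.2037 0.237  0.2379] Traceback (most recent call last):
  File "lid.py", line 14, in <module>
    k=(u>lo)&(u<lo+.04); print(round(lo+.02,3),np.percentile(s[k],[.5,2,98,99.5]),end=' ')
                                               ~~~~~~~~~~~~~^^^^^^^^^^^^^^^^^^^^^
    return _quantile_unchecked(
        a, q, axis, out, overwrite_input, method, keepdims, weights)
    return _ureduce(a,
                    func=_quantile_ureduce_func,
    ...<5 lines>...
                    overwrite_input=overwrite_input,
                    method=method)
    r = func(a, **kwargs)
    result = _quantile(arr,
                       quantiles=q,
    ...<2 lines>...
                       out=out,
                       weights=wgt)
    slices_having_nans = np.isnan(arr[-1, ...])
                                  ~~~^^^^^^^^^
IndexError: index -1 is out of bounds for axis 0 with size 0
```

Call:
{"fn": "carry_out", "kwargs": {"increments": [[[0, 0, 0], [0, 0, -0.5], 0], [[0, 0, 0], [0.08, 0.5, 0], 0], [[0, 0, 0], [0.08, 0.6, 0], 0], [[0, 0, 0], [0.08, 0.6, 0], 0], [[0, 0, 0], [0.08, 0.6, 0], 0], [[0, 0, 0], [0.08, 0.6, 0], 0]]}}

```text
t: 10.15
tool_pos: [0.4725, 0.047, 0.2324]
tool_rot: [0.089, 1.56, -0.115]
contact_force: [0.0, -0.9, -0.3]
opening: 0.0153
```

```bash
python3 - <<'E'
from h import *
np.set_printoptions(suppress=True,precision=4)
obs()
for n in ['wrist','side']:
    c=get_calibration(n)
    im,d=get_image(n); cv2.imwrite(f'pics/{n}3.png',im)
E
```

```text
t 10.15 pos [0.4725 0.047  0.2324] X [ 0.007 -0.017 -1.   ] Z [ 0.991 -0.13   0.009] F [ 0.  -0.9 -0.3] T [-0.02 -0.    0.01] op 0.0153 q [-0.05 -0.14  2.1  -0.02  1.17  0.08]
```

View pics/wrist3.png

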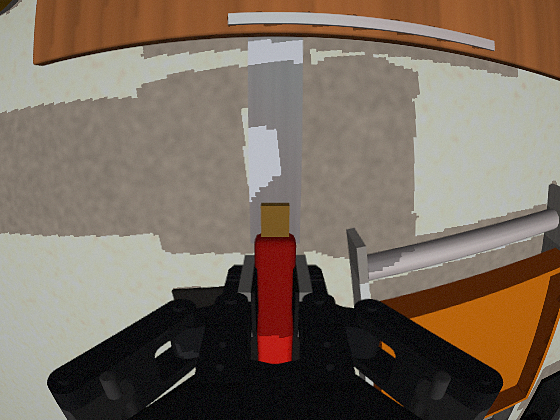

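Call:
{"fn": "carry_out", "kwargs": {"increments": [[[0, 0, 0], [0, 0, 0.5], 0], [[0, 0, 0], [0, 0, 0.6], 0], [[0, 0, 0], [0.02, 0.1, 0.7], 0], [[0, 0, 0], [0.02, 0.2, 0.7], 0], [[0, 0, 0], [0.02, 0.2, 0.7], 0], [[0, 0, 0], [0.02, 0.25, 0.7], 0], [[0, 0, 0], [0.03, 0.25, 0.7], 0], [[0, 0, 0], [0.03, 0.3, 0.7], 0]]}}

```text
t: 11.05
tool_pos: [0.4737, 0.0716, 0.3457]
tool_rot: [0.083, 1.564, -0.123]
contact_force: [0.7, -1.9, -3.2]
opening: 0.0154
```

```bash
python3 - <<'E'
from h import *
np.set_printoptions(suppress=True,precision=4)
obs()
for n in ['scene','side']:
    c=get_calibration(n)
    im,d=get_image(n); cv2.imwrite(f'pics/{n}4.png',im)
E
```

```text
t 11.05 pos [0.4737 0.0716 0.3457] X [ 0.003 -0.025 -1.   ] Z [ 0.991 -0.131  0.006] F [ 0.7 -1.9 -3.2] T [-0.55 -0.06 -0.08] op 0.0154 q [ 0.   -0.26  2.01 -0.03  1.4   0.14]
```

View pics/scene4.png

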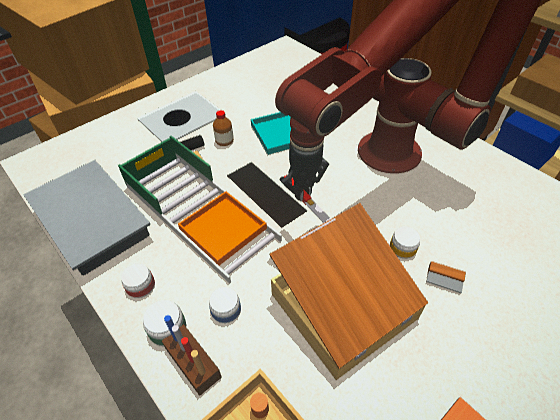

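Call:
{"fn": "carry_out", "kwargs": {"increments": [[[0, 0, 0], [0, 0, 0], 0], [[0, 0, 0], [0.07, 0.57, 0.7], 0], [[0, 0, 0], [0.07, 0.57, 0.7], 0], [[0, 0, 0], [0.07, 0.57, 0.7], 0], [[0, 0, 0], [0.08, 0.67, 0.55], 0], [[0, 0, 0], [0.08, 0.67, 0.55], 0], [[0, 0, 0], [0.08, 0.67, 0.55], 0]]}}

```text
t: 11.85
tool_pos: [0.4832, 0.1517, 0.4267]
tool_rot: [0.083, 1.564, -0.123]
contact_force: [0.7, -3.5, -1.7]
opening: 0.0155
```

Call:
{"fn": "carry_out", "kwargs": {"increments": [[[0, 0, 0], [0.09, 0.73, 0.4], 0], [[0, 0, 0], [0.09, 0.73, 0.4], 0], [[0, 0, 0], [0.09, 0.73, 0.4], 0], [[0, 0, 0], [0.09, 0.75, 0.2], 0], [[0, 0, 0], [0.09, 0.75, 0.2], 0], [[0, 0, 0], [0.09, 0.75, 0.2], 0]]}}

```text
t: 12.45
tool_pos: [0.4948, 0.2497, 0.4696]
tool_rot: [0.084, 1.56, -0.12]
contact_force: [0.0, -2.9, -0.9]
opening: 0.0156
```

```bash
python3 - <<'E'
from h import *
np.set_printoptions(suppress=True,precision=4)
obs()
for n in ['scene','side']:
    c=get_calibration(n)
    im,d=get_image(n); cv2.imwrite(f'pics/{n}5.png',im)
E
```

```text
t 12.45 pos [0.4948 0.2497 0.4696] X [ 0.007 -0.023 -1.   ] Z [ 0.992 -0.13   0.01 ] F [ 0.  -2.9 -0.9] T [-0.37  0.   -0.03] op 0.0156 q [ 0.34 -0.15  1.7  -0.02  1.59  0.47]
```

View pics/scene5.png

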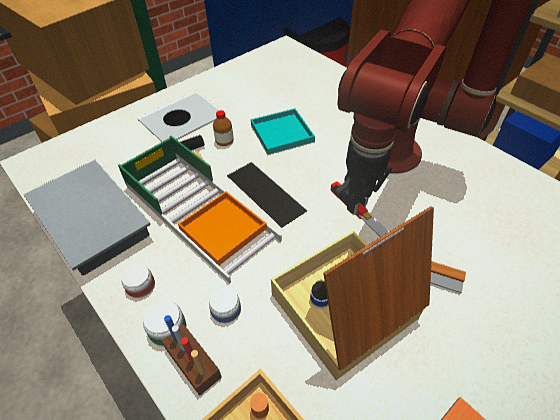

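Call:
{"fn": "carry_out", "kwargs": {"increments": [[[0, 0, 0], [0.09, 0.75, 0.05], 0], [[0, 0, 0], [0.09, 0.75, 0], 0], [[0, 0, 0], [0.09, 0.75, -0.1], 0], [[0, 0, 0], [0.09, 0.75, -0.1], 0], [[0, 0, 0], [0.09, 0.75, -0.15], 0], [[0, 0, 0], [0.09, 0.75, -0.15], 0], [[0, 0, 0], [0.05, 0.45, 0], 0]]}}

```text
t: 13.25
tool_pos: [0.5074, 0.3567, 0.4584]
tool_rot: [0.084, 1.561, -0.119]
contact_force: [0.4, -2.6, -1.2]
opening: 0.0157
```

Call:
{"fn": "carry_out", "kwargs": {"increments": [[[0, 0, 0], [-0.09, -0.75, 0], 0], [[0, 0, 0], [-0.13, -1, 0], 0], [[0, 0, 0], [-0.13, -1, 0], 0], [[0, 0, 0], [-0.13, -1, 0], 0], [[0, 0, 0], [-0.13, -1, 0], 0], [[0, 0, 0], [-0.13, -1, 0], 0], [[0, 0, 0], [-0.13, -1, 0], 0], [[0, 0, 0], [-0.13, -1, 0], 0]]}}

```text
t: 14.05
tool_pos: [0.4834, 0.191, 0.4561]
tool_rot: [0.084, 1.564, -0.119]
contact_force: [-0.4, 0.1, -0.5]
opening: 0.0154
```

```bash
python3 - <<'E'
from h import *
np.set_printoptions(suppress=True,precision=4)
obs()
for n in ['scene','side']:
    c=get_calibration(n)
    im,d=get_image(n); cv2.imwrite(f'pics/{n}6.png',im); P=cloud(n,d)
    for k in ['jar1','lid','knife']:
      for r in masks_of(n,k)[:5]:
        q=P[r['region']&(d>0)]
        print(n,k,np.round(r['centre']),round(r['p'],2),np.median(q,0),'z',np.percentile(q[:,2],[2,98]),'y',np.percentile(q[:,1],[2,98]))
E
```

```text
t 14.05 pos [0.4834 0.191  0.4561] X [ 0.003 -0.023 -1.   ] Z [ 0.992 -0.129  0.006] F [-0.4  0.1 -0.5] T [-0.02 -0.02  0.03] op 0.0154 q [ 0.24 -0.23  1.79 -0.02  1.58  0.37]
scene jar1 [368. 306.] 0.95 [0.5149 0.3434 0.0556] z [0.0063 0.0621] y [0.3161 0.3646]
scene jar1 [346. 322.] 0.86 [0.5943 0.3315 0.0578] z [0.0108 0.0624] y [0.3084 0.3517]
scene jar1 [346. 278.] 0.74 [0.5054 0.2583 0.0556] z [0.0084 0.0622] y [0.2309 0.2775]
scene jar1 [316. 294.] 0.62 [0.5809 0.2466 0.0573] z [0.0135 0.0622] y [0.2205 0.2659]
scene lid [410. 314.] 0.71 [0.5948 0.4628 0.3298] z [0.0318 0.3522] y [0.4145 0.4902]
scene lid [268. 192.] 0.16 [ 0.4375 -0.1237  0.0056] z [0.0011 0.0097] y [-0.2725  0.0003]
scene knife [354. 213.] 0.67 [0.4921 0.2425 0.2924] z [0.2852 0.3033] y [0.1878 0.2962]
side jar1 [264. 158.] 0.79 [0.4961 0.2376 0.0485] z [0.0038 0.0591] y [0.224  0.2738]
side jar1 [285. 157.] 0.63 [0.5695 0.226  0.0494] z [0.0089 0.0682] y [0.1685 0.2616]
side jar1 [262. 141.] 0.63 [0.5067 0.3246 0.0455] z [0.0016 0.0593] y [0.2723 0.3858]
side jar1 [284. 139.] 0.51 [0.583 0.312 0.048] z [0.0101 0.0593] y [0.2976 0.3454]
side jar1 [198. 165.] 0.34 [0.2893 0.2587 0.0457] z [0.0006 0.0562] y [0.2404 0.3078]
side lid [282.  78.] 0.82 [0.6128 0.4424 0.2133] z [0.0771 0.3403] y [0.4089 0.4762]
side knife [260. 111.] 0.55 [0.4833 0.1628 0.2968] z [0.2836 0.3013] y [0.11   0.2612]
side knife [365. 304.] 0.48 [ 0.6427 -0.3406  0.0216] z [-0.0034  0.0938] y [-0.4626 -0.0002]
```

View pics/scene6.png

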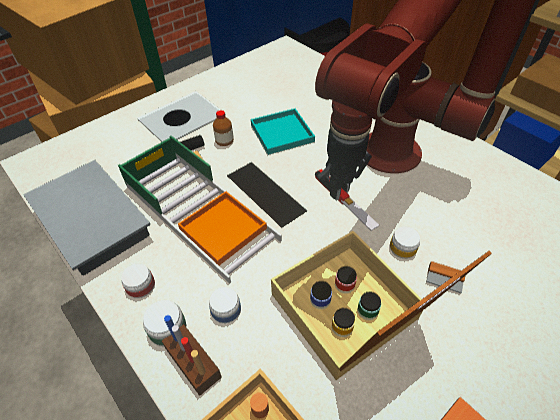

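View pics/side6.png

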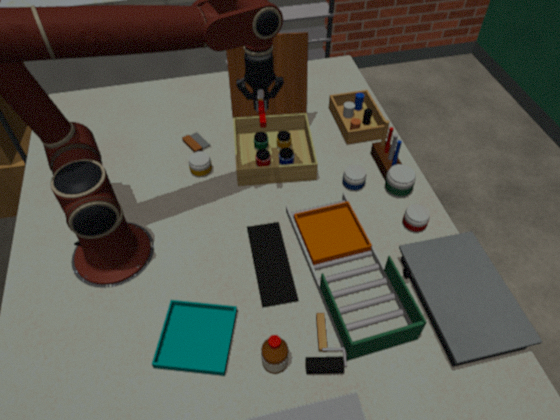

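Call:
{"fn": "carry_out", "kwargs": {"increments": [[[0, 0, 0.15], [-0.2, -1, -0.2], 0], [[0, 0, 0.15], [-0.2, -1, -0.3], 0], [[0, 0, 0.15], [-0.2, -1, -0.5], 0], [[0, 0, 0.15], [-0.2, -1, -0.7], 0], [[0, 0, 0.15], [-0.2, -1, -0.8], 0], [[0, 0, 0.15], [-0.2, -1, -0.8], 0], [[0, 0, 0.15], [-0.2, -1, -0.8], 0], [[0, 0, 0.15], [-0.2, -1, -0.8], 0]]}}

```text
t: 15.25
tool_pos: [0.4522, 0.0349, 0.358]
tool_rot: [-0.025, 1.56, -0.006]
contact_force: [0.7, 0.1, -0.9]
opening: 0.0156
```

Call:
{"fn": "carry_out", "kwargs": {"increments": [[[0, 0, 0.15], [-0.2, -1, -0.8], 0], [[0, 0, 0.15], [-0.2, -1, -0.8], 0], [[0, 0, 0.15], [-0.2, -1, -0.8], 0], [[0, 0, 0.15], [-0.2, -1, -0.8], 0], [[0, 0, 0], [0, -1, -0.8], 0], [[0, 0, 0], [0, -1, -0.8], 0], [[0, 0, 0], [0, -0.5, -0.8], 0]]}}

```text
t: 15.95
tool_pos: [0.4363, -0.0977, 0.2421]
tool_rot: [-0.08, 1.556, 0.05]
contact_force: [0.2, -0.7, -1.2]
opening: 0.0153
```

```bash
python3 - <<'E'
from h import *
np.set_printoptions(suppress=True,precision=4)
obs()
c=get_calibration('wrist');im,d=get_image('wrist');cv2.imwrite('pics/w7.png',im)
E
```

```text
t 15.95 pos [ 0.4363 -0.0977  0.2421] X [ 0.015 -0.019 -1.   ] Z [0.996 0.083 0.013] F [ 0.2 -0.7 -1.2] T [0.02 0.03 0.03] op 0.0153 q [-0.38 -0.23  2.16 -0.01  1.19 -0.46]
```

View pics/w7.png

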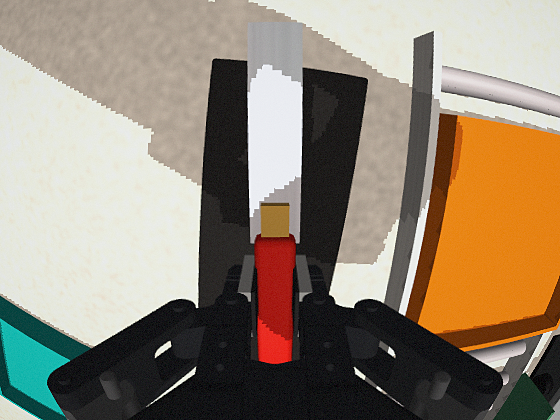

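Call:
{"fn": "carry_out", "kwargs": {"increments": [[[0, 0, -0.3], [0, -0.6, -0.7], 0], [[0.05, 0.1, -0.3], [0, -0.5, -0.7], 0], [[0, 0, 0], [0, 0, -0.6], 0], [[0, 0, 0], [0, 0, -0.4], 0], [[0, 0, 0], [0, 0, -0.3], 0], [[0, 0, 0], [0, 0, -0.2], 0], [[0, 0, 0], [0, 0, 0], 0]]}}

```text
t: 16.7
tool_pos: [0.438, -0.1179, 0.1822]
tool_rot: [-0.03, 1.573, 0.012]
contact_force: [-0.3, 0.0, -1.1]
opening: 0.0155
```

```bash
python3 - <<'E'
from h import *
obs()
E
```

```text
t 16.7 pos [ 0.438  -0.1179  0.1822] X [-0.002 -0.012 -1.   ] Z [ 1.     0.027 -0.002] F [-0.3  0.  -1.1] T [0.01 0.02 0.01] op 0.0155 q [-0.42 -0.1   2.17 -0.01  1.07 -0.44]
```

Call:
{"fn": "carry_out", "kwargs": {"increments": [[[0, 0, 0], [0, 0, 0], 0.4], [[0, 0, 0], [0, 0, 0], 0.6], [[0, 0, 0], [0, 0, 0], 1], [[0, 0, 0], [0, 0, 0.5], 1], [[0, 0, 0], [0, 0, 1], 1], [[0, 0, 0], [0, 0, 1], 1], [[0, 0, 0], [0, 0, 1], 1], [[0, 0, 0], [0, 0, 1], 1]]}}

```text
t: 17.5
tool_pos: [0.437, -0.1163, 0.2753]
tool_rot: [-0.03, 1.576, 0.014]
contact_force: [0.2, -0.3, 0.3]
opening: 0.0851
```

```bash
python3 - <<'E'
from h import *
obs()
np.set_printoptions(suppress=True,precision=4)
im,d=get_image('wrist');cv2.imwrite('pics/w8.png',im)
G=[('jar1','red'),('jar2','blue'),('jar3','yellow'),('jar4','green')]
for n in ['scene','side']:
    im,d=get_image(n);P=cloud(n,d); cv2.imwrite(f'pics/{n}8.png',im)
    for r in masks_of(n,'jar1')[:6]:
        if r['p']<.4: continue
        m=r['region']&(d>0);q=P[m]
        zt=.065 if n=='scene' else .0605
        t=q[(q[:,2]>.047)&(q[:,2]<.072)]
        cir=cv2.minEnclosingCircle((t[:,:2]*1000).astype(np.float32))
        t2=q[q[:,2]>np.percentile(q[:,2],90)-.006]
        print(n,round(r['p'],2),np.round(r['centre']),cir,'meantop',t2.mean(0),len(t2))
    # crate
    for r in masks_of(n,'crate')[:2]:
        m=r['region']&(d>0);q=P[m]; print('crate',round(r['p'],2),cv2.minAreaRect((q[:,:2]*1000).astype(np.float32)))
        q=q[q[:,2]>.04]
        if len(q)>20: print('  rim',cv2.minAreaRect((q[:,:2]*1000).astype(np.float32)),len(q))
    for r in masks_of(n,'track')[:1]:
        m=r['region']&(d>0);q=P[m];q=q[q[:,2]>.025]; print('track',round(r['p'],2),cv2.minAreaRect((q[:,:2]*1000).astype(np.float32)))
E
```

```text
t 17.5 pos [ 0.437  -0.1163  0.2753] X [-0.005 -0.01  -1.   ] Z [ 1.     0.029 -0.005] F [ 0.2 -0.3  0.3] T [-0.03 -0.01 -0.01] op 0.0851 q [-0.42 -0.26  2.13 -0.01  1.28 -0.45]
scene 0.97 [345. 320.] ((586.2003173828125, 327.22998046875), 25.459537506103516) meantop [0.5858 0.3276 0.0592] 326
scene 0.68 [319. 294.] ((574.6964111328125, 243.32421875), 24.736221313476562) meantop [0.5747 0.2423 0.0594] 255
scene 0.61 [367. 307.] ((506.851318359375, 340.5472106933594), 26.203105926513672) meantop [0.5074 0.3398 0.0594] 296
scene 0.6 [346. 276.] ((496.2226867675781, 252.5989532470703), 25.859344482421875) meantop [0.4965 0.2526 0.0594] 262
crate 0.63 ((194.02996826171875, -317.9498291015625), (186.2337188720703, 151.9483642578125), 69.51518249511719)
crate 0.58 ((623.5770263671875, -115.12445068359375), (184.71136474609375, 216.60511779785156), 3.6120264530181885)
  rim ((626.0379638671875, -96.50466918945312), (177.3906707763672, 178.41859436035156), 3.5824174880981445) 584
track 0.81 ((632.5941772460938, -210.25509643554688), (196.4987030029297, 503.97027587890625), 3.5688135623931885)
side 0.66 [291. 159.] ((580.8941040039062, 228.68319702148438), 16.88734245300293) meantop [0.5816 0.2236 0.0546] 23
side 0.54 [272.  71.] ((576.5145874023438, 422.2076416015625), 55.4933967590332) meantop [0.5635 0.4696 0.3331] 788
side 0.42 [287. 135.] ((589.51708984375, 327.013916015625), 26.66419792175293) meantop [ 0.4897 -0.0791  0.4025] 9
crate 0.6 ((628.6708984375, -85.9862060546875), (189.43064880371094, 205.68841552734375), 3.6174519062042236)
  rim ((627.2694702148438, -97.99565887451172), (177.68173217773438, 181.6354217529297), 3.989071846008301) 416
crate 0.6 ((204.520751953125, -313.0544128417969), (191.50184631347656, 184.23704528808594), 70.37146759033203)
track 0.72 ((634.6268920898438, -211.2013397216797), (195.7506866455078, 498.4034423828125), 3.521608591079712)
```

View pics/w8.png

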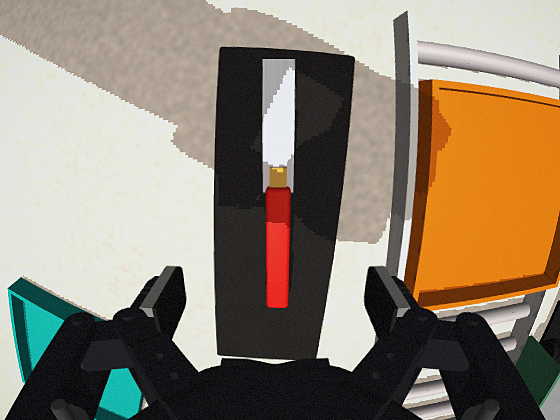

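Call:
{"fn": "carry_out", "kwargs": {"increments": [[[0, 0, -0.1], [0.2, 0.94, 0.25], 0.78], [[0, 0, -0.1], [0.2, 0.94, 0.25], 0.78], [[0, 0, -0.1], [0.2, 0.94, 0.25], 0.78], [[0, 0, -0.1], [0.2, 0.94, 0.25], 0.78], [[0, 0, -0.1], [0.2, 0.94, 0.25], 0.78], [[0, 0, -0.1], [0.2, 0.94, 0.25], 0.78], [[0, 0, -0.1], [0.2, 0.94, 0.25], 0.78], [[0, 0, -0.1], [0.2, 0.94, 0.25], 0.78]], "squeeze": 25}}

```text
t: 18.75
tool_pos: [0.4671, 0.0384, 0.3056]
tool_rot: [0.043, 1.593, -0.051]
contact_force: [0.1, -0.5, 0.5]
opening: 0.0664
```

Call:
{"fn": "carry_out", "kwargs": {"increments": [[[0, 0, -0.1], [0.2, 0.94, 0], 0.78], [[0, 0, -0.1], [0.2, 0.94, 0], 0.78], [[0, 0, -0.1], [0.2, 0.94, 0], 0.78], [[0, 0, -0.1], [0.2, 0.94, 0], 0.78], [[0, 0, -0.1], [0.2, 0.94, 0], 0.78], [[0, 0, -0.1], [0.2, 0.94, 0], 0.78], [[0, 0, -0.1], [0.2, 0.94, 0], 0.78], [[0, 0, 0], [0, 0, 0], 0.78]]}}

```text
t: 19.55
tool_pos: [0.4949, 0.1772, 0.2991]
tool_rot: [0.098, 1.601, -0.108]
contact_force: [-0.2, -0.9, 0.1]
opening: 0.0666
```

```bash
cat > jars.py <<'E'
from h import *
import sys
np.set_printoptions(suppress=True,precision=4)
obs()
c=get_calibration('wrist');im,d=get_image('wrist');cv2.imwrite('pics/%s.png'%sys.argv[1],im);P=cloud('wrist',d,c)
for r in masks_of('wrist','jar1')[:6]:
    if r['p']<.3: continue
    m=r['region']&(d>0);q=P[m]
    z=np.percentile(q[:,2],90)
    t=q[q[:,2]>z-.004]; cir=cv2.minEnclosingCircle((t[:,:2]*1000).astype(np.float32))
    bgr=im[r['region']].mean(0)
    print(round(r['p'],2),np.round(r['centre']),np.round(cir[0],1),round(cir[1],1),'mean',t.mean(0),'ztop',round(z,4),'bgr',bgr.round())
print([(np.round(r['centre'],1),round(r['p'],2),atz('wrist',*r['centre'],.006,c)[:2]) for r in tip_of('wrist','jar1')[:4]])
E
python3 jars.py w9
```

```text
t 19.55 pos [0.4949 0.1772 0.2991] X [-0.033 -0.004 -0.999] Z [ 0.991 -0.13  -0.033] F [-0.2 -0.9  0.1] T [-0.03  0.02  0.  ] op 0.0666 q [ 0.2  -0.09  1.93  0.    1.33  0.33]
0.93 [386. 115.] [572.7 242.5] 24.0 mean [0.5717 0.2426 0.0565] ztop 0.0573 bgr [35. 29. 28.]
0.68 [273. 110.] [495.8 253.7] 23.9 mean [0.4959 0.2538 0.0566] ztop 0.0575 bgr [46. 47. 53.]
0.68 [380.  16.] [585.  321.4] 22.6 mean [0.5841 0.3143 0.0563] ztop 0.057 bgr [41. 61. 69.]
0.6 [276.  14.] [505.2 326.4] 18.6 mean [0.5044 0.3224 0.0563] ztop 0.0568 bgr [49. 59. 45.]
[(array([370.6, 115.4]), 0.92, array([0.5711, 0.2404])), (array([276.7,   5. ]), 0.9, array([0.5077, 0.3385])), (array([275.1, 111. ]), 0.76, array([0.495 , 0.2517])), (array([374.4,  10. ]), 0.72, array([0.5856, 0.3282]))]
```

View pics/w9.png

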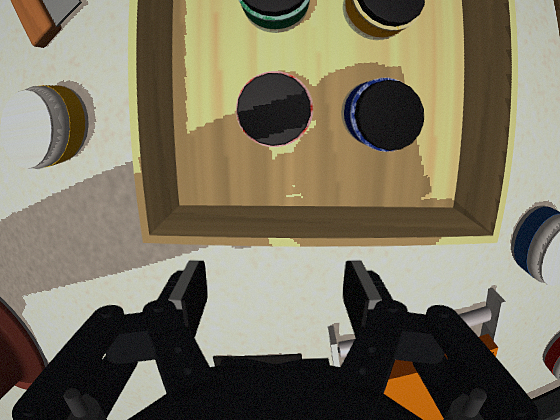

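Call:
{"fn": "carry_out", "kwargs": {"increments": [[[0, -0.17, 0], [0, 0.9, 0], 0.78], [[0, -0.16, 0], [0, 0.9, -0.2], 0.78], [[0, 0, 0], [0, 0.9, -0.2], 0.78], [[0, 0, 0], [0, 0.9, -0.2], 0.78], [[0, 0, 0], [0, 0.2, -0.4], 0.78], [[0, 0, 0], [0, 0, 0], 0.78]]}}

```text
t: 20.3
tool_pos: [0.4946, 0.248, 0.2774]
tool_rot: [0.104, 1.568, -0.115]
contact_force: [-0.1, -0.4, -0.0]
opening: 0.0664
```

```bash
python3 jars.py w10
```

```text
t 20.3 pos [0.4946 0.248  0.2774] X [-0.    -0.008 -1.   ] Z [ 0.99  -0.139  0.001] F [-0.1 -0.4 -0. ] T [-0.03 -0.01  0.01] op 0.0664 q [ 0.33 -0.    1.89 -0.01  1.26  0.47]
0.93 [394.  89.] [585.  328.7] 24.1 mean [0.5837 0.3285 0.0565] ztop 0.0573 bgr [42. 52. 59.]
0.89 [384. 214.] [573.  242.9] 24.2 mean [0.5717 0.244  0.0565] ztop 0.0572 bgr [44. 33. 32.]
0.87 [277.  83.] [506.8 341.2] 24.0 mean [0.5069 0.341  0.0566] ztop 0.0575 bgr [67. 70. 69.]
0.65 [275. 218.] [495.6 253.9] 24.1 mean [0.4958 0.2551 0.0566] ztop 0.0573 bgr [42. 43. 55.]
[(array([378.3,  92.2]), 0.77, array([0.5834, 0.3276])), (array([276.4,  85.6]), 0.67, array([0.5086, 0.34  ])), (array([274.8, 203.9]), 0.65, array([0.4951, 0.252 ])), (array([330.2, 146.3]), 0.63, array([0.542 , 0.2906]))]
```

View pics/w10.png

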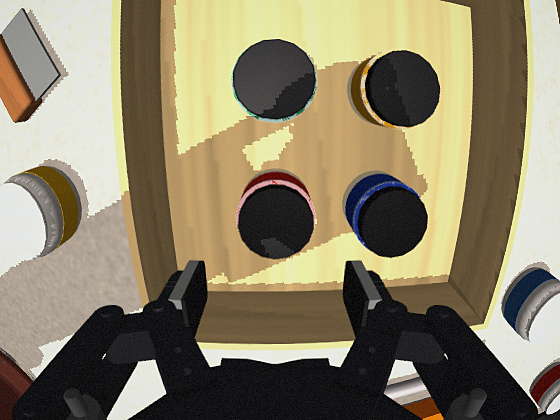

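Call:
{"fn": "carry_out", "kwargs": {"increments": [[[-0.08, 0, 0.05], [0.03, 0.32, -0.4], 0.78], [[0, 0, 0], [0, 0, -0.8], 0.78], [[0, 0, 0], [0, 0, -0.9], 0.78], [[0, 0, 0], [0, 0, -0.9], 0.78], [[0, 0, 0], [0, 0, -0.6], 0.78], [[0, 0, 0], [0, 0, -0.4], 0.78], [[0, 0, 0], [0, 0, 0], 0.78]]}}

```text
t: 21.15
tool_pos: [0.4955, 0.2524, 0.1924]
tool_rot: [0.095, 1.565, -0.12]
contact_force: [0.5, -0.3, -0.1]
opening: 0.0667
```

```bash
python3 jars.py w11
```

```text
t 21.15 pos [0.4955 0.2524 0.1924] X [ 0.002 -0.016 -1.   ] Z [ 0.991 -0.137  0.004] F [ 0.5 -0.3 -0.1] T [0.01 0.   0.04] op 0.0667 q [ 0.34  0.12  1.92 -0.02  1.1   0.49]
0.87 [273.  71.] [507.2 341.1] 24.0 mean [0.507  0.3406 0.0566] ztop 0.0575 bgr [53. 53. 53.]
0.85 [463.  90.] [585.4 329. ] 24.7 mean [0.5823 0.3287 0.0565] ztop 0.0572 bgr [38. 55. 64.]
0.69 [274. 285.] [496.  253.9] 24.3 mean [0.4962 0.2568 0.0566] ztop 0.0572 bgr [33. 35. 55.]
[(array([431.2,  87.8]), 0.82, array([0.5855, 0.3304])), (array([275.6,  80.4]), 0.7, array([0.5085, 0.3398])), (array([413.5, 251.8]), 0.69, array([0.573 , 0.2424]))]
```

View pics/w11.png

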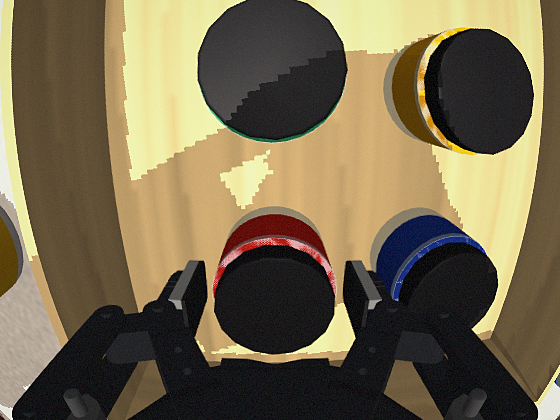

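Call:
{"fn": "carry_out", "kwargs": {"increments": [[[0.16, 0, 0], [0, 0.1, 0.2], 0.78], [[0, 0, 0], [0, 0, 0], 0.5], [[0, 0, 0], [0, 0, 0], 0.4], [[0, 0, 0], [0, 0, 0], 0.3], [[0, 0, 0], [0, 0, 0], 0.3], [[0, 0, 0], [0, 0, 0], 0.3]], "squeeze": 25}}

```text
t: 21.9
tool_pos: [0.4976, 0.2556, 0.2024]
tool_rot: [0.112, 1.557, -0.103]
contact_force: [0.7, -0.1, -1.8]
opening: 0.0513
```

```bash
python3 -c "
from h import *
obs()"
```

```text
t 21.9 pos [0.4976 0.2556 0.2024] X [ 0.011  0.005 -1.   ] Z [ 0.991 -0.137  0.011] F [ 0.7 -0.1 -1.8] T [-0.01  0.04  0.  ] op 0.0513 q [0.34 0.11 1.91 0.   1.1  0.48]
```

Call:
{"fn": "carry_out", "kwargs": {"increments": [[[0, 0, 0], [0, 0, 0.4], 0.3], [[0, 0, 0], [0, 0, 0.7], 0.3], [[0, 0, 0], [0, 0, 0.9], 0.3], [[0, 0, 0], [0, 0, 0.9], 0.3], [[0, 0, 0], [0, 0, 0.9], 0.3], [[0, 0, 0], [0, 0, 0.9], 0.3], [[0, 0, 0], [0, -0.3, 0.5], 0.3], [[0, 0, 0], [0.1, -0.6, 0.2], 0.3]]}}

```text
t: 22.7
tool_pos: [0.4984, 0.2372, 0.3197]
tool_rot: [0.11, 1.556, -0.101]
contact_force: [-0.7, -0.2, -1.7]
opening: 0.0509
```

Call:
{"fn": "carry_out", "kwargs": {"increments": [[[0, 0, 0.1], [0.25, -0.9, 0], 0.3], [[0, 0, 0.1], [0.25, -1, 0], 0.3], [[0, 0, 0.1], [0.25, -1, 0], 0.3], [[0, 0, 0.1], [0.25, -1, 0], 0.3], [[0, 0, 0.1], [0.25, -1, 0], 0.3], [[0, 0, 0.1], [0.25, -1, 0], 0.3], [[0, 0, 0.1], [0.25, -1, 0], 0.3], [[0, 0, 0.1], [0.25, -1, 0], 0.3]]}}

```text
t: 23.5
tool_pos: [0.5374, 0.0671, 0.3185]
tool_rot: [0.044, 1.562, -0.038]
contact_force: [0.6, -0.6, -1.3]
opening: 0.0509
```

```bash
python3 jars.py w12; python3 - <<'E'
from h import *
im,d=get_image('scene');cv2.imwrite('pics/scene12.png',im)
E
```

```text
t 23.5 pos [0.5374 0.0671 0.3185] X [ 0.008  0.004 -1.   ] Z [ 0.999 -0.052  0.008] F [ 0.6 -0.6 -1.3] T [ 0.01  0.   -0.02] op 0.0509 q [-0.01 -0.08  1.89  0.    1.32  0.04]
0.9 [275. 287.] [538.   65.3] 24.3 mean [0.5384 0.0679 0.1737] ztop 0.1743 bgr [30. 30. 43.]
0.89 [304.  10.] [572.5 226.5] 17.7 mean [0.5724 0.2226 0.0561] ztop 0.0566 bgr [70. 56. 53.]
[(array([303.3,   1.9]), 0.72, array([0.5731, 0.2414])), (array([271.2, 259.7]), 0.7, array([0.5329, 0.0068]))]
```

View pics/w12.png

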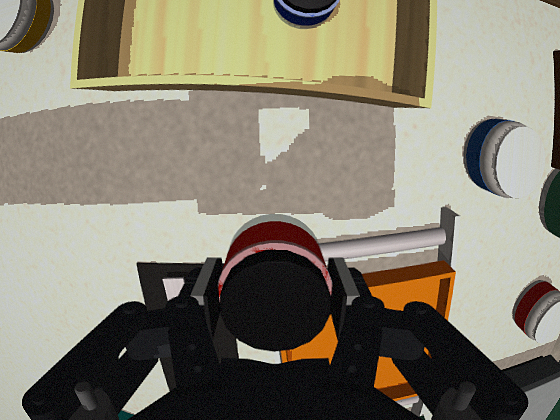

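View pics/scene12.png

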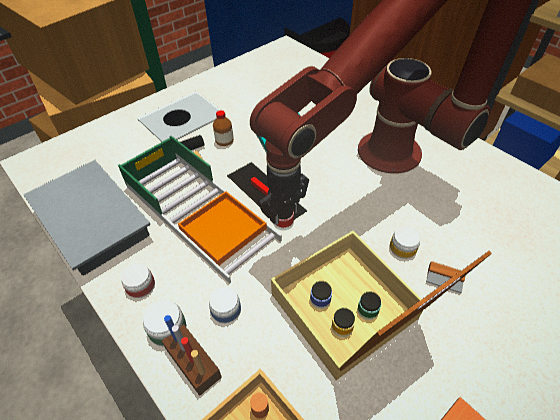

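Call:
{"fn": "carry_out", "kwargs": {"increments": [[[0, 0, 0.11], [0.26, -1, 0], 0.3], [[0, 0, 0.11], [0.26, -1, 0], 0.3], [[0, 0, 0.11], [0.26, -1, 0], 0.3], [[0, 0, 0.11], [0.26, -1, -0.2], 0.3], [[0, 0, 0.11], [0.26, -1, -0.2], 0.3], [[0, 0, 0.11], [0.26, -1, -0.2], 0.3], [[0, 0, 0.11], [0.26, -1, -0.2], 0.3], [[0, 0, 0.11], [0.26, -1, -0.2], 0.3]]}}

```text
t: 24.5
tool_pos: [0.5779, -0.0894, 0.297]
tool_rot: [-0.032, 1.565, 0.046]
contact_force: [-0.5, 0.5, -1.3]
opening: 0.0507
```

Call:
{"fn": "carry_out", "kwargs": {"increments": [[[0, 0.03, 0.11], [0.26, -1, -0.2], 0.3], [[0, 0.03, 0.11], [0.26, -1, -0.2], 0.3], [[0, 0, 0.1], [0, 0, -0.2], 0.3], [[0, 0, 0], [0, 0, 0], 0.3]]}}

```text
t: 24.9
tool_pos: [0.5884, -0.1296, 0.2829]
tool_rot: [-0.058, 1.573, 0.075]
contact_force: [0.8, -0.4, -1.4]
opening: 0.0511
```

```bash
python3 jars.py w13; python3 - <<'E'
from h import *
np.set_printoptions(suppress=True,precision=4)
for n in ['scene','side']:
  im,d=get_image(n);cv2.imwrite(f'pics/{n}13.png',im);P=cloud(n,d)
  for r in masks_of(n,'crate')[:2]:
        m=r['region']&(d>0);q=P[m]
        q=q[(q[:,2]>.038)&(q[:,2]<.06)]
        if len(q)>20: print('  rim',cv2.minAreaRect((q[:,:2]*1000).astype(np.float32)),len(q))
E
```

```text
t 24.9 pos [ 0.5884 -0.1296  0.2829] X [-0.004  0.011 -1.   ] Z [ 0.996  0.084 -0.003] F [ 0.8 -0.4 -1.4] T [-0.01  0.01  0.03] op 0.0511 q [-0.34  0.11  1.77  0.01  1.28 -0.43]
0.97 [273. 288.] [ 587.2 -130.2] 24.5 mean [ 0.5875 -0.1277  0.138 ] ztop 0.1387 bgr [34. 35. 55.]
[(array([273.9, 260.1]), 0.66, array([ 0.5899, -0.1708]))]
  rim ((625.449951171875, -96.37849426269531), (177.46046447753906, 179.005615234375), 3.5291588306427) 625
  rim ((627.3442993164062, -99.0081787109375), (176.99053955078125, 175.7708282470703), 3.22160267829895) 371
```

View pics/w13.png

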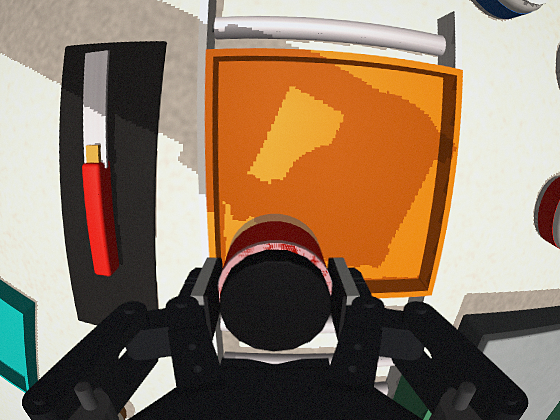

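View pics/scene13.png

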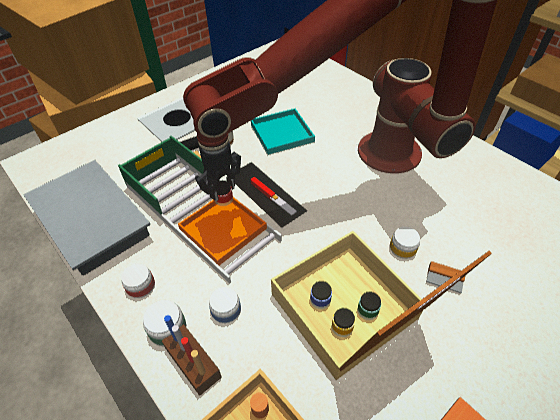

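Call:
{"fn": "carry_out", "kwargs": {"increments": [[[0, 0, -0.2], [0.12, -0.35, -0.4], 0.3], [[0, 0, 0], [0, 0, -0.7], 0.3], [[0, 0, 0], [0, 0, -0.7], 0.3], [[0, 0, 0], [0, 0, -0.5], 0.3], [[0, 0, 0], [0, 0, -0.3], 0.3], [[0, 0, 0], [0, 0, 0], 0.3]]}}

```text
t: 25.85
tool_pos: [0.5904, -0.1367, 0.2262]
tool_rot: [-0.041, 1.574, 0.058]
contact_force: [-1.1, 0.9, -1.3]
opening: 0.0511
```

```bash
python3 -c "
from h import *
obs()"
```

```text
t 25.85 pos [ 0.5904 -0.1367  0.2262] X [-0.004  0.01  -1.   ] Z [ 0.998  0.063 -0.003] F [-1.1  0.9 -1.3] T [ 0.   -0.01  0.07] op 0.0511 q [-0.35  0.18  1.79  0.01  1.18 -0.42]
```

Down ~3.5 mm and check contact.

Call:
{"fn": "carry_out", "kwargs": {"increments": [[[0, 0, 0], [0, 0, -0.15], 0.3], [[0, 0, 0], [0, 0, -0.08], 0.3], [[0, 0, 0], [0, 0, 0], 0.3]]}}

```text
t: 26.15
tool_pos: [0.5906, -0.1367, 0.2213]
tool_rot: [-0.042, 1.574, 0.058]
contact_force: [-1.0, 0.3, -1.9]
opening: 0.0508
```

```bash
python3 -c "
from h import *
obs()"
```

```text
t 26.15 pos [ 0.5906 -0.1367  0.2213] X [-0.004  0.01  -1.   ] Z [ 0.998  0.063 -0.003] F [-1.   0.3 -1.9] T [ 0.06 -0.05  0.01] op 0.0508 q [-0.35  0.19  1.79  0.01  1.17 -0.42]
```

Call:
{"fn": "carry_out", "kwargs": {"increments": [[[0, 0, 0], [0, 0, -0.07], 0.3], [[0, 0, 0], [0, 0, 0], 0.3]]}}

```text
t: 26.35
tool_pos: [0.5911, -0.1368, 0.221]
tool_rot: [-0.042, 1.572, 0.058]
contact_force: [0.4, -0.9, -1.5]
opening: 0.0506
```

```bash
python3 -c "
from h import *
obs()"
```

```text
t 26.35 pos [ 0.5911 -0.1368  0.221 ] X [-0.002  0.01  -1.   ] Z [ 0.998  0.063 -0.001] F [ 0.4 -0.9 -1.5] T [-0.04 -0.09 -0.05] op 0.0506 q [-0.35  0.19  1.79  0.01  1.17 -0.42]
```

Call:
{"fn": "carry_out", "kwargs": {"increments": [[[0, 0, 0], [0, 0, -0.12], 0.3], [[0, 0, 0], [0, 0, -0.05], 0.3], [[0, 0, 0], [0, 0, 0], 0.3]]}}

```text
t: 26.65
tool_pos: [0.592, -0.1371, 0.2208]
tool_rot: [-0.043, 1.569, 0.057]
contact_force: [0.0, -0.1, -0.8]
opening: 0.0505
```

```bash
python3 -c "
from h import *
obs()"
```

```text
t 26.65 pos [ 0.592  -0.1371  0.2208] X [ 0.001  0.009 -1.   ] Z [0.998 0.064 0.001] F [ 0.  -0.1 -0.8] T [-0.03 -0.01  0.02] op 0.0505 q [-0.35  0.19  1.79  0.01  1.17 -0.42]
```

Call:
{"fn": "carry_out", "kwargs": {"increments": [[[0, 0, 0], [0, 0, 0], 0.7], [[0, 0, 0], [0, 0, 0], 0.74], [[0, 0, 0], [0, 0, 0.3], 0.74], [[0, 0, 0], [0, 0, 0.8], 0.74], [[0, 0, 0], [0, 0, 1], 0.74], [[0, 0, 0], [0, 0, 1], 0.74], [[0, 0, 0], [0, 0.3, 1], 0.74], [[0, 0, 0], [0, 0.6, 0.5], 0.74]]}}

```text
t: 27.45
tool_pos: [0.5916, -0.1195, 0.3196]
tool_rot: [-0.042, 1.568, 0.055]
contact_force: [-0.1, -0.6, -0.4]
opening: 0.0632
```

```bash
python3 jars.py w14; python3 - <<'E'
from h import *
np.set_printoptions(suppress=True,precision=4)
for n in ['scene']:
  im,d=get_image(n);cv2.imwrite(f'pics/{n}14.png',im);P=cloud(n,d)
  for r in masks_of(n,'jar1')[:8]:
        m=r['region']&(d>0);q=P[m]
        t=q[q[:,2]>np.percentile(q[:,2],95)-.006]
        print(round(r['p'],2),np.round(r['centre']),cv2.minEnclosingCircle((t[:,:2]*1000).astype(np.float32)),t[:,2].mean())
E
```

```text
t 27.45 pos [ 0.5916 -0.1195  0.3196] X [ 0.002  0.008 -1.   ] Z [0.998 0.062 0.002] F [-0.1 -0.6 -0.4] T [-0.04 -0.07  0.04] op 0.0632 q [-0.32  0.07  1.74  0.01  1.33 -0.39]
0.65 [273. 242.] [ 591.5 -138.1] 24.0 mean [ 0.5914 -0.1367  0.0756] ztop 0.0763 bgr [45. 47. 65.]
[(array([272.4, 230. ]), 0.62, array([ 0.5916, -0.1486]))]
0.92 [223. 204.] ((592.1712036132812, -139.7302703857422), 25.45366668701172) 0.07844346430730037
0.9 [369. 305.] ((505.52777099609375, 339.3206787109375), 24.54351234436035) 0.05939154155834325
0.7 [318. 295.] ((572.328125, 240.80076599121094), 23.770448684692383) 0.05935076519288398
0.27 [346. 299.] ((564.172607421875, 473.32513427734375), 131.13751220703125) 0.34988302758336
0.16 [230. 129.] ((365.9996032714844, -400.0624694824219), 7.767676830291748) 0.0747778080789705
```

View pics/scene14.png

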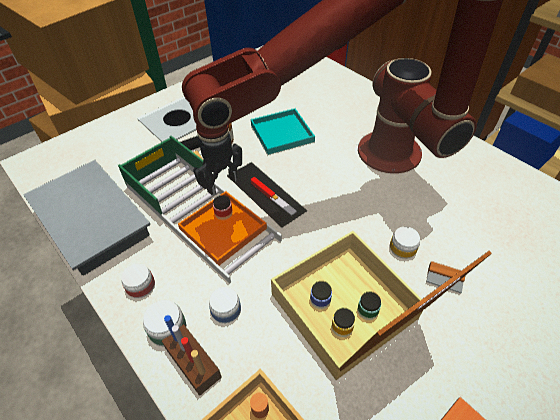

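Call:
{"fn": "carry_out", "kwargs": {"increments": [[[0, 0, -0.11], [-0.05, 1, 0], 0.82], [[0, 0, -0.11], [-0.05, 1, 0], 0.82], [[0, 0, -0.11], [-0.05, 1, 0], 0.82], [[0, 0, -0.11], [-0.05, 1, 0], 0.82], [[0, 0, -0.11], [-0.05, 1, 0], 0.82], [[0, 0, -0.11], [-0.05, 1, 0], 0.82], [[0, 0, -0.11], [-0.05, 1, 0], 0.82], [[0, 0, -0.11], [-0.05, 1, 0], 0.82]]}}

```text
t: 28.5
tool_pos: [0.5784, 0.0431, 0.3]
tool_rot: [0.038, 1.598, -0.018]
contact_force: [0.3, -0.3, -0.3]
opening: 0.0702
```

Call:
{"fn": "carry_out", "kwargs": {"increments": [[[0, 0, -0.11], [-0.05, 1, 0], 0.82], [[0, 0, -0.11], [-0.05, 1, 0], 0.82], [[0, 0, -0.11], [-0.05, 1, 0], 0.82], [[0, 0, -0.11], [-0.05, 1, 0], 0.82], [[0, 0, -0.11], [-0.05, 1, 0], 0.82], [[0, 0, -0.11], [-0.05, 1, -0.3], 0.82], [[0, 0, -0.11], [-0.05, 1, -0.5], 0.82], [[0, 0, -0.11], [-0.05, 1, -0.8], 0.82]]}}

```text
t: 29.3
tool_pos: [0.5669, 0.2076, 0.2548]
tool_rot: [0.112, 1.613, -0.094]
contact_force: [0.4, 0.7, 0.3]
opening: 0.0703
```

Call:
{"fn": "carry_out", "kwargs": {"increments": [[[0, 0, -0.11], [-0.05, 1, -0.4], 0.82], [[0, 0, 0], [0, 0.5, 0], 0.82], [[0, 0, 0], [0, 0, 0], 0.82]]}}

```text
t: 29.6
tool_pos: [0.5631, 0.2392, 0.2388]
tool_rot: [0.116, 1.625, -0.105]
contact_force: [0.6, 0.2, 0.2]
opening: 0.0699
```

```bash
python3 jars.py w15
```

```text
t 29.6 pos [0.5631 0.2392 0.2388] X [-0.056  0.011 -0.998] Z [ 0.989 -0.138 -0.057] F [0.6 0.2 0.2] T [-0.06  0.01 -0.01] op 0.0699 q [0.28 0.19 1.76 0.03 1.25 0.41]
0.81 [311. 242.] [572.9 242.6] 24.2 mean [0.5726 0.2445 0.0566] ztop 0.0573 bgr [47. 40. 39.]
0.78 [317.  84.] [585.  328.5] 23.9 mean [0.5849 0.3283 0.0566] ztop 0.0575 bgr [57. 61. 64.]
0.65 [169.  89.] [507.2 341.2] 24.1 mean [0.5087 0.3407 0.0566] ztop 0.0574 bgr [55. 60. 54.]
[(array([308.9, 221.3]), 0.97, array([0.5727, 0.2446])), (array([190.,  89.]), 0.86, array([0.5096, 0.3405])), (array([312.2,  88.5]), 0.76, array([0.5848, 0.3286]))]
```

Call:
{"fn": "carry_out", "kwargs": {"increments": [[[-0.1, -0.5, 0], [0.45, 0.15, 0], 0.82], [[0, -0.06, 0], [0, 0, -0.3], 0.82], [[0, 0, 0], [0, 0, -0.6], 0.82], [[0, 0, 0], [0, 0, -0.5], 0.82], [[0, 0, 0], [0, 0, -0.3], 0.82], [[0, 0, 0], [0, 0, 0], 0.82]]}}

```text
t: 30.35
tool_pos: [0.5731, 0.2374, 0.2044]
tool_rot: [0.115, 1.566, -0.113]
contact_force: [0.4, -0.5, -0.1]
opening: 0.0699
```

```bash
python3 jars.py w16
```

```text
t 30.35 pos [0.5731 0.2374 0.2044] X [ 0.002  0.001 -1.   ] Z [ 0.989 -0.145  0.002] F [ 0.4 -0.5 -0.1] T [-0.04 -0.03  0.01] op 0.0699 q [0.27 0.24 1.76 0.   1.14 0.42]
0.92 [273. 269.] [572.8 242.4] 24.3 mean [0.5734 0.2449 0.0566] ztop 0.0572 bgr [47. 39. 38.]
0.92 [98. 88.] [507.5 341.2] 24.6 mean [0.5097 0.3405 0.0566] ztop 0.0574 bgr [43. 49. 41.]
0.6 [273.  73.] [585.4 328.5] 24.0 mean [0.5853 0.3281 0.0566] ztop 0.0575 bgr [57. 59. 62.]
[(array([272., 241.]), 0.95, array([0.5727, 0.2441])), (array([271.5,  82.3]), 0.89, array([0.5849, 0.3283])), (array([127.6,  92.6]), 0.57, array([0.5082, 0.3385]))]
```

Call:
{"fn": "carry_out", "kwargs": {"increments": [[[0, 0, 0], [0, 0.28, -0.15], 0.82], [[0, 0, 0], [0, 0, 0], 0.55], [[0, 0, 0], [0, 0, 0], 0.4], [[0, 0, 0], [0, 0, 0], 0.3], [[0, 0, 0], [0, 0, 0], 0.3], [[0, 0, 0], [0, 0, 0], 0.3]], "squeeze": 25}}

```text
t: 31.1
tool_pos: [0.5743, 0.2445, 0.2045]
tool_rot: [0.115, 1.56, -0.111]
contact_force: [-0.8, 0.1, 0.3]
opening: 0.0513
```

Call:
{"fn": "carry_out", "kwargs": {"increments": [[[0, 0, 0], [0, 0, 0.4], 0.3], [[0, 0, 0], [0, 0, 0.7], 0.3], [[0, 0, 0], [0, 0, 1], 0.3], [[0, 0, 0], [0, 0, 1], 0.3], [[0, 0, 0], [0, 0, 1], 0.3], [[0, 0, 0], [0, -0.3, 1], 0.3], [[0, 0, 0], [0.1, -0.7, 0.4], 0.3], [[0, 0, 0.1], [0.2, -1, 0], 0.3]]}}

```text
t: 31.9
tool_pos: [0.5789, 0.2042, 0.3244]
tool_rot: [0.105, 1.559, -0.099]
contact_force: [0.9, 0.0, -2.0]
opening: 0.0507
```

```bash
python3 jars.py w17
```

```text
t 31.9 pos [0.5789 0.2042 0.3244] X [ 0.01   0.003 -1.   ] Z [ 0.991 -0.13   0.009] F [ 0.9  0.  -2. ] T [-0.04  0.01  0.04] op 0.0507 q [0.22 0.09 1.72 0.   1.33 0.35]
0.86 [273. 283.] [579.9 202.7] 24.2 mean [0.5801 0.2051 0.1764] ztop 0.1771 bgr [40. 33. 31.]
0.61 [259.  52.] [585.2 328.2] 24.1 mean [0.5853 0.3277 0.0566] ztop 0.0575 bgr [54. 63. 66.]
[(array([175.6,  64.3]), 0.94, array([0.5103, 0.3372])), (array([260.9,  61.3]), 0.75, array([0.5853, 0.3262])), (array([276.5, 252.9]), 0.59, array([0.5757, 0.1481]))]
```

Call:
{"fn": "carry_out", "kwargs": {"increments": [[[0, 0, 0.11], [0.27, -1, 0], 0.3], [[0, 0, 0.11], [0.27, -1, 0], 0.3], [[0, 0, 0.11], [0.27, -1, 0], 0.3], [[0, 0, 0.11], [0.27, -1, 0], 0.3], [[0, 0, 0.11], [0.27, -1, 0], 0.3], [[0, 0, 0.11], [0.27, -1, 0], 0.3], [[0, 0, 0.11], [0.27, -1, 0], 0.3], [[0, 0, 0.11], [0.27, -1, 0], 0.3]]}}

```text
t: 32.85
tool_pos: [0.6199, 0.0409, 0.3161]
tool_rot: [0.035, 1.577, -0.026]
contact_force: [0.4, -0.3, -1.2]
opening: 0.0509
```

Call:
{"fn": "carry_out", "kwargs": {"increments": [[[0, 0, 0.11], [0.27, -1, 0], 0.3], [[0, 0, 0.11], [0.27, -1, 0], 0.3], [[0, 0, 0.11], [0.27, -1, 0], 0.3], [[0, 0, 0.11], [0.27, -1, 0], 0.3], [[0, 0, 0.11], [0.27, -1, 0], 0.3], [[0, 0, 0.11], [0.27, -1, 0], 0.3], [[0, 0, 0.11], [0.27, -1, 0], 0.3], [[0, 0, 0.11], [0.27, -1, 0], 0.3]]}}

```text
t: 33.65
tool_pos: [0.6623, -0.1231, 0.3085]
tool_rot: [-0.034, 1.59, 0.051]
contact_force: [-0.4, 0.0, -0.7]
opening: 0.0505
```

```bash
python3 jars.py w18
```

```text
t 33.65 pos [ 0.6623 -0.1231  0.3085] X [-0.02   0.011 -1.   ] Z [ 0.998  0.054 -0.019] F [-0.4  0.  -0.7] T [ 0.04 -0.04 -0.02] op 0.0505 q [-0.29  0.24  1.57  0.    1.35 -0.35]
0.81 [276. 278.] [ 659.1 -123.7] 24.4 mean [ 0.6591 -0.1211  0.1606] ztop 0.1613 bgr [44. 36. 37.]
[(array([195.9, 223.4]), 0.76, array([ 0.5857, -0.1456])), (array([273.5, 254.1]), 0.69, array([ 0.6575, -0.1708]))]
```

View pics/w18.png

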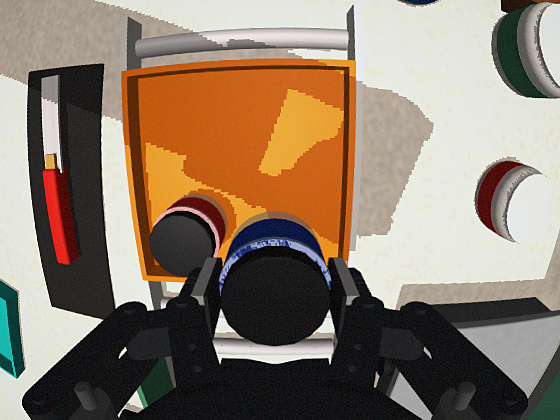

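Call:
{"fn": "carry_out", "kwargs": {"increments": [[[-0.1, -0.2, 0.08], [0.38, -0.5, -0.5], 0.3], [[0, 0, 0], [0, 0, -0.8], 0.3], [[0, 0, 0], [0, 0, -0.9], 0.3], [[0, 0, 0], [0, 0, -0.8], 0.3], [[0, 0, 0], [0, 0, -0.6], 0.3], [[0, 0, 0], [0, 0, -0.3], 0.3], [[0, 0, 0], [0, 0, 0], 0.3]]}}

```text
t: 34.5
tool_pos: [0.6681, -0.1279, 0.2232]
tool_rot: [-0.045, 1.576, 0.053]
contact_force: [-2.3, -1.5, 6.7]
opening: 0.0511
```

```bash
python3 jars.py w19
```

```text
t 34.5 pos [ 0.6681 -0.1279  0.2232] X [-0.006  0.005 -1.   ] Z [ 0.998  0.063 -0.005] F [-2.3 -1.5  6.7] T [-0.19  0.35 -0.07] op 0.0511 q [-0.3   0.34  1.6   0.    1.21 -0.36]
0.84 [275. 283.] [ 667.1 -129.2] 24.2 mean [ 0.6668 -0.1266  0.0755] ztop 0.0762 bgr [46. 38. 38.]
0.64 [132. 273.] [ 599.5 -136.6] 31.8 mean [ 0.5915 -0.1293  0.0756] ztop 0.0761 bgr [36. 39. 69.]
[(array([276.8, 254.2]), 0.75, array([ 0.6685, -0.1374])), (array([150.1, 261.7]), 0.71, array([ 0.5842, -0.1502]))]
```

Call:
{"fn": "carry_out", "kwargs": {"increments": [[[0, 0, 0], [0, 0, 0.05], 0.7], [[0, 0, 0], [0, 0, 0], 0.72], [[0, 0, 0], [0, 0, 0.4], 0.72], [[0, 0, 0], [0, 0, 0.8], 0.72], [[0, 0, 0], [0, 0, 1], 0.72], [[0, 0, 0], [0, 0, 1], 0.72], [[0, 0, 0], [-0.1, 0.6, 0.8], 0.72], [[0, 0, 0], [-0.1, 1, 0.4], 0.72]]}}

```text
t: 35.45
tool_pos: [0.6643, -0.096, 0.3216]
tool_rot: [-0.043, 1.57, 0.05]
contact_force: [0.1, 0.9, -0.9]
opening: 0.0616
```

```bash
python3 jars.py w20
```

```text
t 35.45 pos [ 0.6643 -0.096   0.3216] X [ 0.     0.004 -1.   ] Z [0.998 0.059 0.   ] F [ 0.1  0.9 -0.9] T [-0.01 -0.02  0.02] op 0.0616 q [-0.26  0.22  1.57  0.    1.35 -0.31]
0.93 [181. 250.] [ 605.1 -122.2] 44.1 mean [ 0.5881 -0.1305  0.0771] ztop 0.0762 bgr [31. 35. 63.]
0.85 [278. 253.] [ 667.1 -128.9] 24.0 mean [ 0.6671 -0.1274  0.0755] ztop 0.0762 bgr [49. 42. 43.]
[(array([276.7, 239. ]), 0.63, array([ 0.6683, -0.136 ])), (array([189.4, 247.4]), 0.57, array([ 0.5838, -0.1506]))]
```

View pics/w20.png

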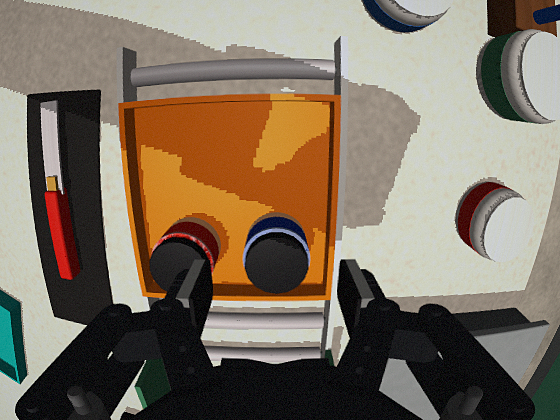

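Call:
{"fn": "carry_out", "kwargs": {"increments": [[[0, -0.02, -0.1], [-0.36, 1, 0], 0.78], [[0, -0.02, -0.1], [-0.36, 1, 0], 0.78], [[0, -0.02, -0.1], [-0.36, 1, 0], 0.78], [[0, -0.02, -0.1], [-0.36, 1, 0], 0.78], [[0, -0.02, -0.1], [-0.36, 1, 0], 0.78], [[0, -0.02, -0.1], [-0.36, 1, 0], 0.78], [[0, -0.02, -0.1], [-0.36, 1, 0], 0.78], [[0, -0.02, -0.1], [-0.36, 1, 0], 0.78]]}}

```text
t: 36.4
tool_pos: [0.6005, 0.072, 0.3081]
tool_rot: [0.02, 1.574, -0.013]
contact_force: [0.5, -0.4, -0.2]
opening: 0.0666
```

Call:
{"fn": "carry_out", "kwargs": {"increments": [[[0, -0.02, -0.1], [-0.36, 1, 0], 0.78], [[0, -0.02, -0.1], [-0.36, 1, 0], 0.78], [[0, -0.02, -0.1], [-0.36, 1, 0], 0.78], [[0, -0.02, -0.1], [-0.36, 1, 0], 0.78], [[0, -0.02, -0.1], [-0.36, 1, 0], 0.78], [[0, -0.02, -0.1], [-0.36, 1, 0], 0.78], [[0, -0.02, -0.1], [-0.36, 1, 0], 0.78], [[0, -0.02, -0.1], [-0.36, 1, 0], 0.78]]}}

```text
t: 37.2
tool_pos: [0.5347, 0.2395, 0.2956]
tool_rot: [0.08, 1.575, -0.081]
contact_force: [0.4, -0.8, -0.2]
opening: 0.0667
```

Call:
{"fn": "carry_out", "kwargs": {"increments": [[[0, -0.02, -0.1], [-0.36, 1, -0.1], 0.78], [[0, -0.02, -0.1], [-0.36, 1, -0.3], 0.78], [[0, -0.02, -0.1], [-0.36, 1, -0.6], 0.78], [[0, -0.02, 0], [-0.3, 0.9, -0.6], 0.78], [[0, 0, 0], [0, 0, -0.5], 0.78], [[0, 0, 0], [0, 0, 0], 0.78]]}}

```text
t: 37.8
tool_pos: [0.5008, 0.3223, 0.2445]
tool_rot: [0.096, 1.577, -0.107]
contact_force: [-0.7, -1.1, -0.4]
opening: 0.0666
```

```bash
python3 jars.py w21
```

```text
t 37.8 pos [0.5008 0.3223 0.2445] X [-0.009 -0.006 -1.   ] Z [ 0.992 -0.129 -0.008] F [-0.7 -1.1 -0.4] T [-0.04  0.04 -0.01] op 0.0666 q [ 0.45  0.14  1.8  -0.    1.21  0.58]
0.89 [411. 209.] [585.1 329.1] 24.3 mean [0.5836 0.3304 0.0564] ztop 0.0571 bgr [32. 45. 52.]
0.7 [286. 216.] [507.  341.4] 24.1 mean [0.5071 0.3427 0.0566] ztop 0.0573 bgr [39. 42. 39.]
[(array([396.5, 197.6]), 0.98, array([0.5841, 0.3308])), (array([285.9, 198.2]), 0.81, array([0.5082, 0.3396])), (array([338.3, 253.6]), 0.5, array([0.5404, 0.2945]))]
```

Call:
{"fn": "carry_out", "kwargs": {"increments": [[[0.06, -0.09, -0.05], [0.27, 0.97, 0], 0.78], [[0, 0, 0], [0, 0.05, -0.2], 0.78], [[0, 0, 0], [0, 0, -0.5], 0.78], [[0, 0, 0], [0, 0, -0.6], 0.78], [[0, 0, 0], [0, 0, -0.4], 0.78], [[0, 0, 0], [0, 0, -0.1], 0.78], [[0, 0, 0], [0, 0, 0], 0.78]]}}

```text
t: 38.65
tool_pos: [0.5094, 0.3386, 0.2099]
tool_rot: [0.111, 1.562, -0.109]
contact_force: [-0.3, 0.5, -0.2]
opening: 0.0668
```

```bash
python3 jars.py w22
```

```text
t 38.65 pos [0.5094 0.3386 0.2099] X [ 0.006  0.001 -1.   ] Z [ 0.99  -0.14   0.006] F [-0.3  0.5 -0.2] T [ 0.06 -0.02  0.02] op 0.0668 q [ 0.47  0.21  1.78 -0.    1.14  0.61]
0.69 [417. 259.] [581.6 332.2] 28.5 mean [0.5842 0.3346 0.0566] ztop 0.0571 bgr [35. 52. 62.]
0.61 [271. 270.] [507.1 341.3] 24.3 mean [0.5075 0.3437 0.0566] ztop 0.0572 bgr [37. 41. 35.]
[(array([269.3, 246.9]), 0.95, array([0.5073, 0.3395])), (array([397.4, 242. ]), 0.58, array([0.5842, 0.3306]))]
```

Call:
{"fn": "carry_out", "kwargs": {"increments": [[[0, 0.05, 0], [-0.2, 0.15, -0.1], 0.78], [[0, 0, 0], [0, 0, -0.25], 0.78], [[0, 0, 0], [0, 0, 0], 0.55], [[0, 0, 0], [0, 0, 0], 0.4], [[0, 0, 0], [0, 0, 0], 0.3], [[0, 0, 0], [0, 0, 0], 0.3], [[0, 0, 0], [0, 0, 0], 0.3]], "squeeze": 25}}

```text
t: 39.5
tool_pos: [0.5059, 0.3428, 0.2054]
tool_rot: [0.112, 1.563, -0.107]
contact_force: [-0.4, -1.5, -0.4]
opening: 0.0507
```

Call:
{"fn": "carry_out", "kwargs": {"increments": [[[0, 0, 0], [0, 0, 0.4], 0.3], [[0, 0, 0], [0, 0, 0.7], 0.3], [[0, 0, 0], [0, 0, 1], 0.3], [[0, 0, 0], [0, 0, 1], 0.3], [[0, 0, 0], [0, 0, 1], 0.3], [[0, 0, 0], [0, -0.3, 1], 0.3], [[0, 0, 0], [0.1, -0.7, 0.4], 0.3], [[0, 0, 0.1], [0.2, -1, 0], 0.3]]}}

```text
t: 40.3
tool_pos: [0.51, 0.3021, 0.3236]
tool_rot: [0.102, 1.564, -0.096]
contact_force: [-0.9, 0.4, -2.0]
opening: 0.0508
```

```bash
python3 jars.py w23
```

```text
t 40.3 pos [0.51   0.3021 0.3236] X [ 0.005  0.003 -1.   ] Z [ 0.992 -0.126  0.005] F [-0.9  0.4 -2. ] T [0.02 0.03 0.05] op 0.0508 q [0.41 0.04 1.77 0.   1.33 0.53]
0.92 [360. 163.] [585.1 328.8] 24.0 mean [0.5842 0.3294 0.0565] ztop 0.0573 bgr [39. 47. 52.]
0.87 [275. 282.] [510.3 301. ] 24.4 mean [0.5106 0.3035 0.1748] ztop 0.1754 bgr [36. 40. 34.]
[(array([351.2, 156.1]), 0.94, array([0.5842, 0.3314])), (array([276.5, 257.7]), 0.93, array([0.5051, 0.2412]))]
```

View pics/w23.png

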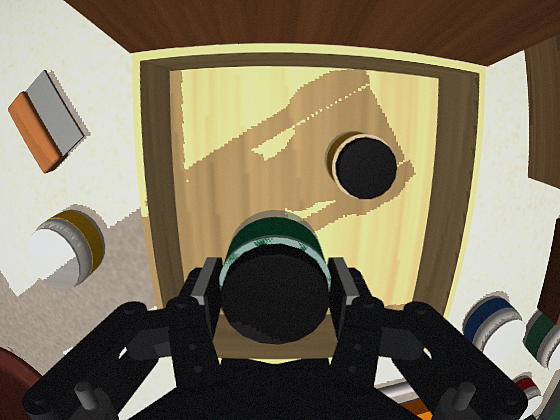

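Call:
{"fn": "carry_out", "kwargs": {"increments": [[[0, -0.01, 0.11], [0.22, -1, 0], 0.3], [[0, -0.01, 0.11], [0.22, -1, 0], 0.3], [[0, -0.01, 0.11], [0.22, -1, 0], 0.3], [[0, -0.01, 0.11], [0.22, -1, 0], 0.3], [[0, -0.01, 0.11], [0.22, -1, 0], 0.3], [[0, -0.01, 0.11], [0.22, -1, 0], 0.3], [[0, -0.01, 0.11], [0.22, -1, 0], 0.3], [[0, -0.01, 0.11], [0.22, -1, 0], 0.3]]}}

```text
t: 41.25
tool_pos: [0.5428, 0.1381, 0.3157]
tool_rot: [0.029, 1.572, -0.024]
contact_force: [0.2, -0.1, -1.7]
opening: 0.0506
```

Call:
{"fn": "carry_out", "kwargs": {"increments": [[[0, -0.01, 0.11], [0.22, -1, 0], 0.3], [[0, -0.01, 0.11], [0.22, -1, 0], 0.3], [[0, -0.01, 0.11], [0.22, -1, 0], 0.3], [[0, -0.01, 0.11], [0.22, -1, 0], 0.3], [[0, -0.01, 0.11], [0.22, -1, 0], 0.3], [[0, -0.01, 0.11], [0.22, -1, 0], 0.3], [[0, -0.01, 0.11], [0.22, -1, 0], 0.3], [[0, -0.01, 0.11], [0.22, -1, 0], 0.3]]}}

```text
t: 42.05
tool_pos: [0.5766, -0.0265, 0.3093]
tool_rot: [-0.04, 1.575, 0.051]
contact_force: [0.0, -0.2, -1.7]
opening: 0.0505
```

```bash
python3 jars.py w24;  python3 - <<'E'
from h import *
np.set_printoptions(suppress=True,precision=4)
for n in ['scene']:
  im,d=get_image(n);cv2.imwrite(f'pics/{n}24.png',im);P=cloud(n,d)
  for r in masks_of(n,'jar1')[:8]:
        m=r['region']&(d>0);q=P[m]
        t=q[q[:,2]>np.percentile(q[:,2],95)-.006]
        print(round(r['p'],2),np.round(r['centre']),cv2.minEnclosingCircle((t[:,:2]*1000).astype(np.float32)),t[:,2].mean())
E
```

```text
t 42.05 pos [ 0.5766 -0.0265  0.3093] X [-0.005  0.007 -1.   ] Z [ 0.998  0.058 -0.004] F [ 0.  -0.2 -1.7] T [-0.02 -0.02 -0.07] op 0.0505 q [-0.18  0.02  1.81  0.01  1.32 -0.24]
0.85 [288. 353.] [581.5 -80.1] 65.6 mean [ 0.5904 -0.1312  0.0763] ztop 0.0763 bgr [41. 41. 50.]
0.67 [332. 341.] [632.9 -84.8] 88.6 mean [ 0.6553 -0.1163  0.1053] ztop 0.0763 bgr [65. 53. 60.]
0.61 [276. 282.] [575.7 -26.9] 24.2 mean [ 0.5756 -0.0245  0.1605] ztop 0.1612 bgr [34. 39. 33.]
[(array([275.4, 254.1]), 0.78, array([ 0.5784, -0.0757])), (array([349.1, 330.4]), 0.57, array([ 0.6621, -0.1625]))]
0.93 [250. 209.] ((574.3253784179688, -24.734256744384766), 28.211580276489258) 0.16549462125800837
0.92 [224. 208.] ((592.74658203125, -138.28053283691406), 23.048803329467773) 0.07807410175051538
0.8 [195. 215.] ((656.13232421875, -151.2327423095703), 24.111595153808594) 0.07794620005005573
0.6 [347. 318.] ((585.7293701171875, 327.76129150390625), 23.373916625976562) 0.05918082570746508
```

View pics/w24.png

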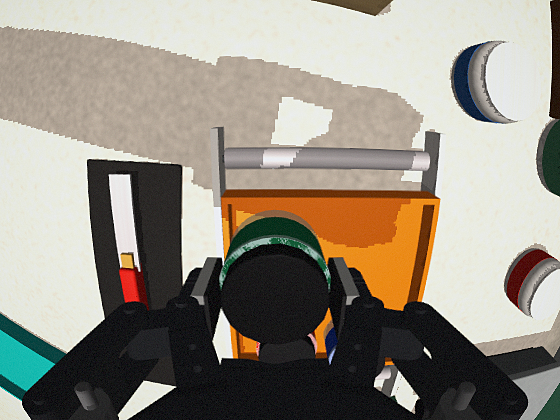

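View pics/scene24.png

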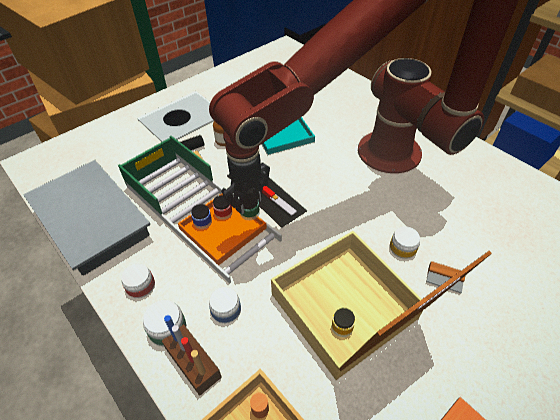

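Call:
{"fn": "carry_out", "kwargs": {"increments": [[[-0.07, -0.05, 0.04], [0.3, -0.8, -0.4], 0.3], [[0, 0, 0], [0.2, -0.7, -0.7], 0.3], [[0, 0, 0], [0, 0, -0.9], 0.3], [[0, 0, 0], [0, 0, -0.9], 0.3], [[0, 0, 0], [0, 0, -0.6], 0.3], [[0, 0, 0], [0, 0, -0.3], 0.3], [[0, 0, 0], [0, 0, 0], 0.3]]}}

```text
t: 43.0
tool_pos: [0.5865, -0.057, 0.2259]
tool_rot: [-0.051, 1.572, 0.051]
contact_force: [-0.6, -1.2, -2.0]
opening: 0.0507
```

```bash
python3 jars.py w25
```

```text
t 43.0 pos [ 0.5865 -0.057   0.2259] X [-0.002  0.    -1.   ] Z [ 0.998  0.064 -0.002] F [-0.6 -1.2 -2. ] T [-0.02 -0.05 -0.03] op 0.0507 q [-0.22  0.15  1.83 -0.    1.17 -0.29]
0.96 [275. 280.] [586.  -58.5] 24.2 mean [ 0.5859 -0.056   0.0771] ztop 0.0777 bgr [35. 41. 36.]
0.84 [391. 383.] [644.1 -90.4] 61.9 mean [ 0.6667 -0.1314  0.0747] ztop 0.0749 bgr [67. 40. 34.]
0.68 [275. 354.] [587.3 -82.8] 37.6 mean [ 0.5893 -0.1084  0.059 ] ztop 0.054 bgr [ 19.  29. 101.]
[(array([273.9, 357.1]), 0.88, array([ 0.5917, -0.158 ])), (array([274.7, 258. ]), 0.82, array([ 0.5867, -0.0716]))]
```

1.5 mm more, then release.

Call:
{"fn": "carry_out", "kwargs": {"increments": [[[0, 0, 0], [0, 0, -0.12], 0.3], [[0, 0, 0], [0, 0, -0.07], 0.3], [[0, 0, 0], [0, 0, 0], 0.3]]}}

```text
t: 43.45
tool_pos: [0.5884, -0.057, 0.2269]
tool_rot: [-0.053, 1.564, 0.05]
contact_force: [-0.7, -0.3, -1.3]
opening: 0.0506
```

```bash
python3 -c "
from h import *
obs()"
```

```text
t 43.45 pos [ 0.5884 -0.057   0.2269] X [ 0.006 -0.002 -1.   ] Z [0.998 0.065 0.006] F [-0.7 -0.3 -1.3] T [0.01 0.   0.06] op 0.0506 q [-0.22  0.15  1.83 -0.    1.16 -0.29]
```

Call:
{"fn": "carry_out", "kwargs": {"increments": [[[0, 0.05, 0], [-0.08, 0, -0.25], 0.3], [[0, 0, 0], [0, 0, -0.1], 0.3]]}}

```text
t: 43.65
tool_pos: [0.5883, -0.0572, 0.2242]
tool_rot: [-0.054, 1.565, 0.049]
contact_force: [-9.4, 1.7, 11.9]
opening: 0.0509
```

```bash
python3 -c "
from h import *
obs()"
```

```text
t 43.65 pos [ 0.5883 -0.0572  0.2242] X [ 0.005 -0.003 -1.   ] Z [0.998 0.065 0.005] F [-9.4  1.7 11.9] T [ 0.22  1.6  -0.05] op 0.0509 q [-0.22  0.15  1.83 -0.    1.16 -0.29]
```

Call:
{"fn": "carry_out", "kwargs": {"increments": [[[0, 0, 0], [0, 0, 0.05], 0.6], [[0, 0, 0], [0, 0, 0], 0.72], [[0, 0, 0], [0, 0, 0], 0.72], [[0, 0, 0], [0, 0, 0.6], 0.72], [[0, 0, 0], [0, 0, 1], 0.72], [[0, 0, 0], [0, 0, 1], 0.72], [[0, 0, 0], [0, 0, 1], 0.72], [[0, 0, 0], [0, 0.5, 0.8], 0.72]]}}

```text
t: 44.45
tool_pos: [0.5875, -0.0475, 0.3167]
tool_rot: [-0.052, 1.568, 0.048]
contact_force: [-0.0, 0.8, -0.1]
opening: 0.0613
```

Call:
{"fn": "carry_out", "kwargs": {"increments": [[[0, -0.02, -0.11], [0, 1, 0.4], 0.82], [[0, -0.02, -0.11], [0, 1, 0], 0.82], [[0, -0.02, -0.11], [0, 1, 0], 0.82], [[0, -0.02, -0.11], [0, 1, 0], 0.82], [[0, -0.02, -0.11], [0, 1, 0], 0.82], [[0, -0.02, -0.11], [0, 1, 0], 0.82], [[0, -0.02, -0.11], [0, 1, 0], 0.82], [[0, -0.02, -0.11], [0, 1, 0], 0.82]]}}

```text
t: 45.25
tool_pos: [0.5876, 0.1218, 0.3364]
tool_rot: [0.021, 1.539, -0.025]
contact_force: [-0.5, -0.1, 0.1]
opening: 0.0699
```

Call:
{"fn": "carry_out", "kwargs": {"increments": [[[0, -0.02, -0.11], [0, 1, 0], 0.82], [[0, -0.02, -0.11], [0, 1, 0], 0.82], [[0, -0.02, -0.11], [0, 1, 0], 0.82], [[0, -0.02, -0.11], [0, 1, 0], 0.82], [[0, -0.02, -0.11], [0, 1, 0], 0.82], [[0, -0.02, -0.11], [0, 1, 0], 0.82], [[0, -0.02, -0.11], [0, 1, 0], 0.82], [[0, -0.02, -0.11], [0, 1, 0], 0.82]]}}

```text
t: 46.05
tool_pos: [0.5844, 0.2941, 0.342]
tool_rot: [0.091, 1.518, -0.093]
contact_force: [0.1, -0.2, 0.3]
opening: 0.0698
```

```bash
python3 jars.py w26;  python3 - <<'E'
from h import *
np.set_printoptions(suppress=True,precision=4)
for n in ['scene']:
  im,d=get_image(n);cv2.imwrite(f'pics/{n}26.png',im);P=cloud(n,d)
  for r in masks_of(n,'jar1')[:8]:
        m=r['region']&(d>0);q=P[m]
        t=q[q[:,2]>np.percentile(q[:,2],95)-.006]
        print(round(r['p'],2),np.round(r['centre']),cv2.minEnclosingCircle((t[:,:2]*1000).astype(np.float32)),t[:,2].mean())
E
```

```text
t 46.05 pos [0.5844 0.2941 0.342 ] X [ 0.05  -0.004 -0.999] Z [ 0.992 -0.118  0.05 ] F [ 0.1 -0.2  0.3] T [-0.   -0.03 -0.  ] op 0.0698 q [ 0.36  0.15  1.61 -0.02  1.33  0.48]
0.62 [251. 162.] [585.3 328.9] 23.8 mean [0.5854 0.3292 0.0566] ztop 0.0574 bgr [35. 41. 46.]
[(array([254.8, 154.6]), 0.91, array([0.5864, 0.3301])), (array([ 27.7, 232.8]), 0.24, array([0.2999, 0.2845]))]
0.84 [239. 225.] ((588.3985595703125, -61.416019439697266), 24.980541229248047) 0.07822092312982959
0.8 [200. 215.] ((657.88525390625, -152.2760009765625), 25.81825828552246) 0.07805136915172114
0.69 [346. 321.] ((584.8588256835938, 327.5174560546875), 23.730609893798828) 0.059343650966638364
0.68 [223. 207.] ((593.0787353515625, -121.98664855957031), 41.482421875) 0.07830354871525406
0.55 [406. 241.] ((286.3167724609375, 279.1374816894531), 35.529842376708984) 0.05707621142680894
0.41 [270. 197.] ((437.3843994140625, -141.56011962890625), 55.54901123046875) 0.027191175469442476
```

View pics/scene26.png

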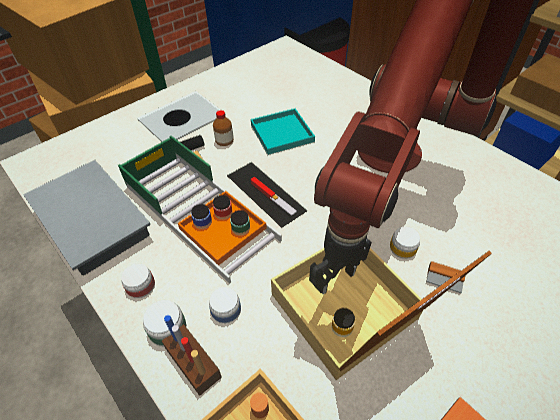

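Call:
{"fn": "carry_out", "kwargs": {"increments": [[[0, 0.25, 0], [0, 0.85, -0.5], 0.82], [[0.04, 0.25, -0.1], [0, 0.85, -1], 0.82], [[0, 0, 0], [0, 0, -1], 0.82], [[0, 0, 0], [0, 0, -1], 0.82], [[0, 0, 0], [0, 0, -1], 0.82], [[0, 0, 0], [0, 0, -0.6], 0.82], [[0, 0, 0], [0, 0, 0], 0.82]]}}

```text
t: 47.0
tool_pos: [0.5858, 0.3218, 0.2391]
tool_rot: [0.106, 1.567, -0.107]
contact_force: [0.1, -0.4, -0.1]
opening: 0.0701
```

```bash
python3 jars.py w27
```

```text
t 47.0 pos [0.5858 0.3218 0.2391] X [ 0.001 -0.001 -1.   ] Z [ 0.991 -0.135  0.001] F [ 0.1 -0.4 -0.1] T [0.05 0.01 0.02] op 0.0701 q [ 0.39  0.3   1.63 -0.    1.22  0.53]
0.82 [272. 236.] [585.4 329. ] 24.0 mean [0.5857 0.3305 0.0566] ztop 0.0573 bgr [26. 36. 43.]
[(array([273.1, 219.6]), 0.7, array([0.5855, 0.3285]))]
```

Call:
{"fn": "carry_out", "kwargs": {"increments": [[[0, 0, 0], [0, 0.35, -0.3], 0.82], [[0, 0, 0], [0, 0, -0.7], 0.82], [[0, 0, 0], [0, 0, -0.6], 0.82], [[0, 0, 0], [0, 0, -0.3], 0.82], [[0, 0, 0], [0, 0, 0], 0.82]]}}

```text
t: 47.65
tool_pos: [0.5877, 0.3308, 0.2047]
tool_rot: [0.109, 1.557, -0.102]
contact_force: [-0.2, -0.6, 0.0]
opening: 0.0696
```

```bash
python3 jars.py w28
```

```text
t 47.65 pos [0.5877 0.3308 0.2047] X [ 0.011  0.004 -1.   ] Z [ 0.991 -0.134  0.011] F [-0.2 -0.6  0. ] T [-0.04 -0.04  0.  ] op 0.0696 q [ 0.4   0.35  1.63 -0.    1.15  0.54]
0.97 [269. 283.] [585.5 328.9] 24.1 mean [0.5858 0.3314 0.0566] ztop 0.0572 bgr [34. 46. 54.]
[(array([267.5, 256.6]), 0.56, array([0.5851, 0.3287]))]
```

Call:
{"fn": "carry_out", "kwargs": {"increments": [[[0, 0.1, 0], [-0.12, -0.1, -0.05], 0.82], [[0, 0, 0], [0, 0, 0], 0.55], [[0, 0, 0], [0, 0, 0], 0.4], [[0, 0, 0], [0, 0, 0], 0.3], [[0, 0, 0], [0, 0, 0], 0.3], [[0, 0, 0], [0, 0, 0], 0.3]], "squeeze": 25}}

```text
t: 48.4
tool_pos: [0.5862, 0.3288, 0.207]
tool_rot: [0.111, 1.563, -0.101]
contact_force: [-0.2, -0.4, 0.3]
opening: 0.0506
```

Call:
{"fn": "carry_out", "kwargs": {"increments": [[[0, 0, 0], [0, 0, 0.4], 0.3], [[0, 0, 0], [0, 0, 0.7], 0.3], [[0, 0, 0], [0, 0, 1], 0.3], [[0, 0, 0], [0, 0, 1], 0.3], [[0, 0, 0], [0, 0, 1], 0.3], [[0, 0, 0], [0, -0.3, 1], 0.3], [[0, 0, 0], [0.1, -0.7, 0.4], 0.3], [[0, 0, 0.1], [0.2, -1, 0], 0.3]]}}

```text
t: 49.2
tool_pos: [0.5908, 0.2888, 0.3269]
tool_rot: [0.101, 1.562, -0.09]
contact_force: [-0.1, 0.3, -1.5]
opening: 0.0509
```

```bash
python3 jars.py w29
```

```text
t 49.2 pos [0.5908 0.2888 0.3269] X [ 0.007  0.006 -1.   ] Z [ 0.993 -0.121  0.006] F [-0.1  0.3 -1.5] T [ 0.02 -0.01  0.02] op 0.0509 q [0.34 0.18 1.6  0.   1.35 0.46]
0.75 [276. 276.] [591.2 288.7] 24.3 mean [0.5917 0.2911 0.1765] ztop 0.1771 bgr [20. 34. 42.]
[(array([274.4, 248.4]), 0.8, array([0.5858, 0.2377])), (array([223.8, 199.9]), 0.65, array([0.5451, 0.292 ]))]
```

Call:
{"fn": "carry_out", "kwargs": {"increments": [[[0, -0.01, 0.11], [0.23, -1, 0], 0.3], [[0, -0.01, 0.11], [0.23, -1, 0], 0.3], [[0, -0.01, 0.11], [0.23, -1, 0], 0.3], [[0, -0.01, 0.11], [0.23, -1, 0], 0.3], [[0, -0.01, 0.11], [0.23, -1, 0], 0.3], [[0, -0.01, 0.11], [0.23, -1, 0], 0.3], [[0, -0.01, 0.11], [0.23, -1, 0], 0.3], [[0, -0.01, 0.11], [0.23, -1, 0], 0.3]]}}

```text
t: 50.15
tool_pos: [0.6253, 0.1255, 0.3187]
tool_rot: [0.029, 1.571, -0.017]
contact_force: [-0.2, -0.4, -1.8]
opening: 0.0505
```

Call:
{"fn": "carry_out", "kwargs": {"increments": [[[0, -0.01, 0.11], [0.23, -1, 0], 0.3], [[0, -0.01, 0.11], [0.23, -1, 0], 0.3], [[0, -0.01, 0.11], [0.23, -1, 0], 0.3], [[0, -0.01, 0.11], [0.23, -1, 0], 0.3], [[0, -0.01, 0.11], [0.23, -1, 0], 0.3], [[0, -0.01, 0.11], [0.23, -1, 0], 0.3], [[0, -0.01, 0.11], [0.23, -1, 0], 0.3], [[0, -0.01, 0.11], [0.2, -0.8, 0], 0.3]]}}

```text
t: 50.95
tool_pos: [0.6604, -0.0349, 0.3116]
tool_rot: [-0.041, 1.575, 0.059]
contact_force: [0.0, -0.4, -1.2]
opening: 0.0509
```

```bash
python3 jars.py w30
```

```text
t 50.95 pos [ 0.6604 -0.0349  0.3116] X [-0.005  0.011 -1.   ] Z [ 0.998  0.063 -0.004] F [ 0.  -0.4 -1.2] T [-0.01 -0.03  0.02] op 0.0509 q [-0.17  0.21  1.6   0.01  1.34 -0.23]
0.95 [273. 278.] [659.8 -34.3] 24.3 mean [ 0.6593 -0.0319  0.1612] ztop 0.1618 bgr [25. 40. 51.]
0.77 [261. 350.] [ 655.5 -148.7] 23.7 mean [ 0.6564 -0.1412  0.0755] ztop 0.0763 bgr [44. 37. 37.]
0.76 [219. 329.] [628.7 -79.4] 63.0 mean [ 0.62   -0.1118  0.0991] ztop 0.0701 bgr [ 22.  34. 108.]
0.7 [187. 246.] [600.1 -50.2] 37.9 mean [ 0.5889 -0.0567  0.0759] ztop 0.0763 bgr [44. 51. 47.]
[(array([192.1, 232.2]), 0.95, array([ 0.5843, -0.0676])), (array([274.5, 250.1]), 0.78, array([ 0.6614, -0.0798]))]
```

View pics/w30.png

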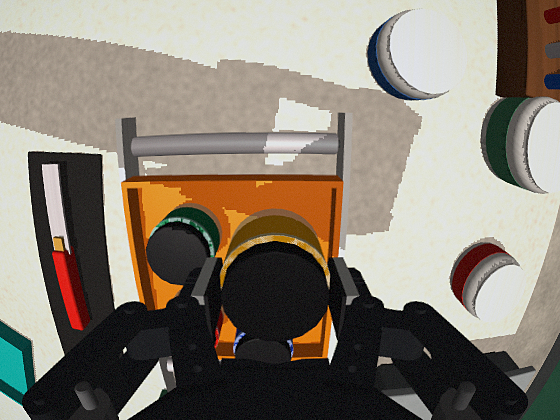

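Call:
{"fn": "carry_out", "kwargs": {"increments": [[[-0.1, -0.05, 0], [0.33, -0.85, -0.4], 0.3], [[0, 0, 0], [0, 0, -0.8], 0.3], [[0, 0, 0], [0, 0, -0.9], 0.3], [[0, 0, 0], [0, 0, -0.9], 0.3], [[0, 0, 0], [0, 0, -0.7], 0.3], [[0, 0, 0], [0, 0, -0.3], 0.3], [[0, 0, 0], [0, 0, 0], 0.3]]}}

```text
t: 51.8
tool_pos: [0.6665, -0.0483, 0.2258]
tool_rot: [-0.049, 1.572, 0.053]
contact_force: [-2.4, -2.3, 8.9]
opening: 0.0507
```

```bash
python3 jars.py w31
```

```text
t 51.8 pos [ 0.6665 -0.0483  0.2258] X [-0.002  0.002 -1.   ] Z [ 0.998  0.065 -0.002] F [-2.4 -2.3  8.9] T [-0.24  0.43 -0.02] op 0.0507 q [-0.18  0.31  1.63  0.    1.2  -0.25]
0.96 [154. 389.] [608.1 -94.4] 70.3 mean [ 0.5943 -0.1267  0.078 ] ztop 0.0762 bgr [28. 28. 47.]
0.84 [274. 278.] [666. -49.] 24.2 mean [ 0.6657 -0.0467  0.0755] ztop 0.0761 bgr [24. 41. 52.]
0.8 [256. 353.] [ 656.7 -130.4] 16.8 mean [ 0.6585 -0.1262  0.0311] ztop 0.0326 bgr [ 61.  93. 132.]
0.61 [136. 272.] [598.5 -55.2] 33.8 mean [ 0.5893 -0.0511  0.0756] ztop 0.0761 bgr [39. 47. 40.]
[(array([150.1, 257.3]), 0.94, array([ 0.5827, -0.0692])), (array([164.8, 354.6]), 0.74, array([ 0.5842, -0.1579])), (array([274.4, 248.7]), 0.73, array([ 0.666 , -0.0559]))]
```

Call:
{"fn": "carry_out", "kwargs": {"increments": [[[0, 0, 0], [0, 0, 0.05], 0.65], [[0, 0, 0], [0, 0, 0], 0.72], [[0, 0, 0], [0, 0, 0], 0.72], [[0, 0, 0], [0, 0, 0.6], 0.72], [[0, 0, 0], [0, 0, 1], 0.72], [[0, 0, 0], [0, 0, 1], 0.72], [[0, 0, 0], [0, 0, 1], 0.72], [[0, 0, 0], [0, 0.5, 0.8], 0.72]]}}

```text
t: 52.75
tool_pos: [0.6658, -0.038, 0.3184]
tool_rot: [-0.047, 1.573, 0.053]
contact_force: [-0.4, 0.5, 0.3]
opening: 0.0613
```

Call:
{"fn": "carry_out", "kwargs": {"increments": [[[0, 0, 0], [-0.1, 1, 0], 0], [[0, 0, 0], [-0.1, 1, 0], 0], [[0, 0, 0], [-0.1, 1, 0], 0], [[0, 0, 0], [-0.1, 1, 0], 0], [[0, 0, 0], [-0.1, 1, 0], 0], [[0, 0, 0], [0, 0, 0], 0]]}}

```text
t: 53.35
tool_pos: [0.6562, 0.0694, 0.3296]
tool_rot: [-0.047, 1.56, 0.054]
contact_force: [-0.1, 0.4, 0.2]
opening: 0.0001
```

```bash
cat > chk.py <<'E'
from h import *
import sys
np.set_printoptions(suppress=True,precision=4)
obs()
for n in ['scene','side']:
  im,d=get_image(n);cv2.imwrite(f'pics/{n}{sys.argv[1]}.png',im);P=cloud(n,d)
  for r in masks_of(n,'jar1')[:7]:
        m=r['region']&(d>0);q=P[m]
        t=q[q[:,2]>np.percentile(q[:,2],95)-.006]
        print(n,round(r['p'],2),np.round(r['centre']),cv2.minEnclosingCircle((t[:,:2]*1000).astype(np.float32)),t[:,2].mean())
  for r in masks_of(n,'crate')[:2]:
        m=r['region']&(d>0);q=P[m]
        q=q[(q[:,2]>.036)&(q[:,2]<.06)]
        if len(q)>20: print(n,'rim',r['p'],cv2.minAreaRect((q[:,:2]*1000).astype(np.float32)),len(q))
  for r in masks_of(n,'knife')[:1]:
        q=P[r['region']&(d>0)]; print(n,'knife',r['p'],np.median(q,0),cv2.minAreaRect((q[:,:2]*1000).astype(np.float32)))
E
python3 chk.py 32
```

```text
t 53.35 pos [0.6562 0.0694 0.3296] X [ 0.01   0.005 -1.   ] Z [0.998 0.064 0.01 ] F [-0.1  0.4  0.2] T [-0.    0.04  0.03] op 0.0001 q [-0.01  0.18  1.6   0.01  1.35 -0.07]
scene 0.79 [220. 202.] ((594.6498413085938, -141.08497619628906), 24.10810661315918) 0.07797041203338746
scene 0.71 [222. 243.] ((666.0684814453125, -49.843292236328125), 23.235124588012695) 0.07797757367633962
scene 0.56 [197. 215.] ((656.5316772460938, -151.4362335205078), 25.136825561523438) 0.0780673151389012
scene rim 0.8 ((626.9533081054688, -96.02977752685547), (173.84307861328125, 177.72718811035156), 3.544416666030884) 413
scene rim 0.66 ((550.3897094726562, 418.92828369140625), (24.504762649536133, 241.10562133789062), 88.6345443725586) 31
scene knife 0.54 [ 0.4386 -0.085   0.0195] ((431.8750915527344, -88.72711944580078), (161.8961639404297, 33.85006332397461), 88.75648498535156)
side 0.87 [318. 221.] ((590.3956909179688, -81.24853515625), 42.86296081542969) 0.07447450806143593
side 0.81 [341. 212.] ((665.54541015625, -52.55879592895508), 24.908960342407227) 0.07449828996493688
side 0.71 [326. 241.] ((592.5410766601562, -142.48785400390625), 23.91556739807129) 0.07454374459847395
side 0.62 [349. 241.] ((656.435302734375, -153.62545776367188), 24.202075958251953) 0.07449169797803973
side rim 0.76 ((627.7324829101562, -99.17613983154297), (177.19015502929688, 179.17611694335938), 3.5936086177825928) 494
side knife 0.84 [ 0.4379 -0.1148  0.0171] ((439.853515625, -96.69964599609375), (25.711759567260742, 205.3679656982422), 1.368788719177246)
```

View pics/scene32.png

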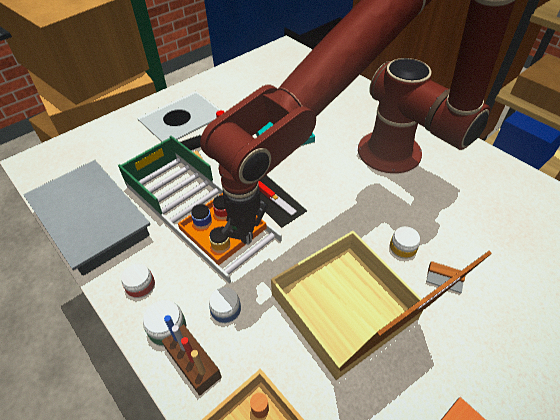

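View pics/side32.png

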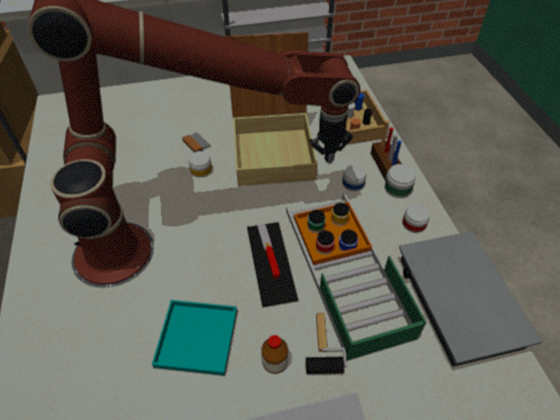

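Call:
{"fn": "carry_out", "kwargs": {"increments": [[[0, 0.1, 0], [-0.5, -0.5, -0.5], 0], [[0, 0, 0], [-0.5, -0.5, -0.8], 0], [[0, 0, 0], [-0.5, -0.5, -1], 0], [[0, 0, 0], [-0.3, -0.3, -1], 0], [[0, 0, 0], [0, 0, -1], 0], [[0, 0, 0], [0, 0, -0.9], 0], [[0, 0, 0], [0, 0, -0.5], 0], [[0, 0, 0], [0, 0, 0], 0]]}}

```text
t: 54.55
tool_pos: [0.6197, 0.0243, 0.2122]
tool_rot: [-0.039, 1.568, 0.045]
contact_force: [1.3, -0.2, 0.8]
opening: 0.0
```

```bash
python3 jars.py w33
```

```text
t 54.55 pos [0.6197 0.0243 0.2122] X [ 0.002  0.004 -1.   ] Z [0.999 0.054 0.002] F [ 1.3 -0.2  0.8] T [-0.05 -0.01 -0.02] op 0.0 q [-0.08  0.23  1.76  0.    1.15 -0.14]
[(array([502.4, 138.3]), 0.43, array([0.7609, 0.1025]))]
```

View pics/w33.png

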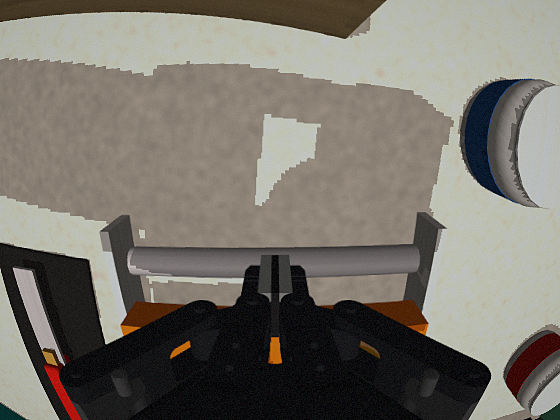

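Call:
{"fn": "carry_out", "kwargs": {"increments": [[[0, 0, 0], [0, 0, -0.45], 0], [[0, 0, 0], [0.01, -0.2, 0], 0], [[0, 0, 0], [0.01, -0.2, 0], 0], [[0, 0, 0], [0.01, -0.2, 0], 0], [[0, 0, 0], [0.01, -0.2, 0], 0], [[0, 0, 0], [0.01, -0.2, 0], 0], [[0, 0, 0], [0.01, -0.2, 0], 0]]}}

```text
t: 55.4
tool_pos: [0.6238, -0.0009, 0.2093]
tool_rot: [-0.04, 1.557, 0.046]
contact_force: [0.7, 2.9, -0.7]
opening: -0.0004
```

```bash
python3 -c "
from h import *
obs()"
```

```text
t 55.4 pos [ 0.6238 -0.0009  0.2093] X [ 0.014  0.004 -1.   ] Z [0.998 0.055 0.014] F [ 0.7  2.9 -0.7] T [ 0.41  0.03 -0.01] op -0.0004 q [-0.12  0.24  1.75  0.01  1.14 -0.18]
```

Call:
{"fn": "carry_out", "kwargs": {"increments": [[[0, 0.03, 0], [-0.02, -0.2, -0.15], 0], [[0, 0.03, 0], [0, -0.25, -0.1], 0], [[0, 0.03, 0], [0, -0.3, -0.05], 0], [[0, 0.03, 0], [0, -0.35, -0.05], 0], [[0, 0.01, 0], [0, -0.35, -0.02], 0], [[0, 0.01, 0], [0, -0.35, -0.02], 0], [[0, 0.01, 0], [0, -0.35, -0.02], 0], [[0, 0.01, 0], [0, -0.35, -0.02], 0]]}}

```text
t: 56.2
tool_pos: [0.6248, -0.0542, 0.2021]
tool_rot: [-0.038, 1.568, 0.048]
contact_force: [1.5, 2.9, 2.2]
opening: 0.0002
```

```bash
python3 -c "
from h import *
obs()
im,d=get_image('side');cv2.imwrite('pics/side34.png',im)"
```

```text
t 56.2 pos [ 0.6248 -0.0542  0.2021] X [ 0.002  0.006 -1.   ] Z [0.998 0.055 0.002] F [1.5 2.9 2.2] T [ 0.45 -0.21  0.02] op 0.0002 q [-0.21  0.26  1.74  0.01  1.14 -0.26]
```

View pics/side34.png

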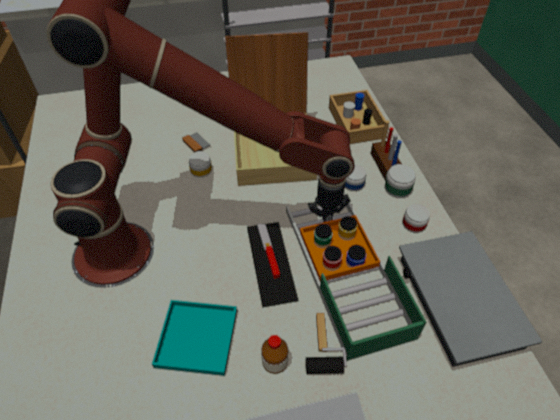

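Rolling steadily with the jars upright; continue.

Call:
{"fn": "carry_out", "kwargs": {"increments": [[[0, 0, 0], [0.02, -0.35, 0], 0], [[0, 0.01, 0], [0.02, -0.4, 0], 0], [[0, 0.01, 0], [0.02, -0.4, 0], 0], [[0, 0.01, 0], [0.02, -0.4, 0], 0], [[0, 0.01, 0], [0.02, -0.4, 0], 0], [[0, 0.01, 0], [0.02, -0.4, 0], 0], [[0, 0.01, 0], [0.02, -0.4, 0], 0], [[0, 0.01, 0], [0.02, -0.4, 0], 0]]}}

```text
t: 57.05
tool_pos: [0.628, -0.123, 0.2014]
tool_rot: [-0.038, 1.576, 0.048]
contact_force: [2.5, 3.2, 1.3]
opening: 0.0003
```

Call:
{"fn": "carry_out", "kwargs": {"increments": [[[0, 0.01, 0], [0.02, -0.4, 0], 0], [[0, 0.01, 0], [0.02, -0.4, 0], 0], [[0, 0.01, 0], [0.02, -0.4, 0], 0], [[0, 0.01, 0], [0.02, -0.4, 0], 0], [[0, 0.01, 0], [0.02, -0.4, 0], 0], [[0, 0.01, 0], [0.02, -0.4, 0], 0], [[0, 0.01, 0], [0.02, -0.4, 0], 0], [[0, 0.01, 0], [0.02, -0.4, 0], 0]]}}

```text
t: 57.85
tool_pos: [0.6311, -0.1928, 0.201]
tool_rot: [-0.038, 1.586, 0.049]
contact_force: [1.7, 2.6, 1.3]
opening: 0.0
```

```bash
python3 -c "
from h import *
obs()
im,d=get_image('side');cv2.imwrite('pics/side35.png',im)"
```

```text
t 57.85 pos [ 0.6311 -0.1928  0.201 ] X [-0.016  0.007 -1.   ] Z [ 0.998  0.055 -0.016] F [1.7 2.6 1.3] T [ 0.41 -0.26  0.07] op 0.0 q [-0.41  0.33  1.66 -0.    1.17 -0.46]
```

View pics/side35.png

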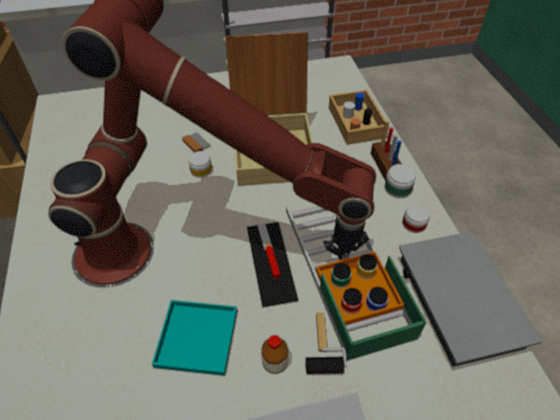

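Call:
{"fn": "carry_out", "kwargs": {"increments": [[[0, -0.02, 0], [0.03, -0.4, 0], 0], [[0, -0.02, 0], [0.03, -0.4, 0], 0], [[0, -0.02, 0], [0.03, -0.4, 0], 0], [[0, 0, 0], [0.02, -0.4, 0], 0], [[0, 0, 0], [0.02, -0.35, 0], 0], [[0, 0, 0], [0.02, -0.3, 0], 0], [[0, 0, 0], [0.02, -0.25, 0], 0], [[0, 0, 0], [0.02, -0.2, 0], 0]]}}

```text
t: 58.7
tool_pos: [0.6343, -0.2527, 0.2007]
tool_rot: [-0.037, 1.584, 0.048]
contact_force: [-1.2, 2.8, 2.9]
opening: 0.0
```

Call:
{"fn": "carry_out", "kwargs": {"increments": [[[0, 0, 0], [0.02, -0.2, 0], 0], [[0, 0, 0], [0.01, -0.2, 0], 0], [[0, 0, 0], [0.01, -0.2, 0], 0], [[0, 0, 0], [0.01, -0.15, 0], 0]]}}

```text
t: 59.1
tool_pos: [0.6354, -0.266, 0.2007]
tool_rot: [-0.028, 1.587, 0.056]
contact_force: [-1.4, 16.1, 7.6]
opening: 0.0002
```

```bash
python3 chk.py 36
```

```text
t 59.1 pos [ 0.6354 -0.266   0.2007] X [-0.017  0.017 -1.   ] Z [ 0.998  0.054 -0.016] F [-1.4 16.1  7.6] T [ 2.48  0.27 -0.09] op 0.0002 q [-0.51  0.39  1.58  0.01  1.19 -0.56]
scene 0.56 [147. 171.] ((673.2216796875, -415.2012634277344), 24.433055877685547) 0.07816745959558219
scene 0.38 [163. 162.] ((628.0253295898438, -408.16827392578125), 10.092367172241211) 0.07678404569770907
scene 0.18 [225. 132.] ((459.56365966796875, -289.30291748046875), 161.87332153320312) 0.10954341059631775
scene rim 0.84 ((650.8167724609375, -359.1707458496094), (180.40390014648438, 189.01194763183594), 7.865528583526611) 235
scene knife 0.89 [ 0.4399 -0.103   0.0201] ((432.1739501953125, -101.80204772949219), (32.43383026123047, 188.64254760742188), 0.9026220440864563)
side 0.96 [365. 324.] ((608.5549926757812, -405.8736572265625), 24.643381118774414) 0.07477234599795664
side 0.96 [389. 320.] ((673.8450317382812, -421.29913330078125), 27.87394905090332) 0.07502618526070774
side 0.86 [377. 288.] ((681.8253784179688, -316.9035339355469), 24.113428115844727) 0.07481828599228262
side 0.81 [352. 297.] ((606.7299194335938, -326.8450927734375), 24.728471755981445) 0.07467933151205036
side 0.16 [274.  70.] ((564.8553466796875, 471.943359375), 131.96986389160156) 0.34022156841786605
side rim 0.97 ((683.0911865234375, -313.0907897949219), (107.66433715820312, 215.52914428710938), 49.88850402832031) 245
side knife 0.61 [ 0.4375 -0.1132  0.018 ] ((439.4295959472656, -95.24456024169922), (24.61150360107422, 208.1878204345703), 1.5674241781234741)
```

View pics/side36.png

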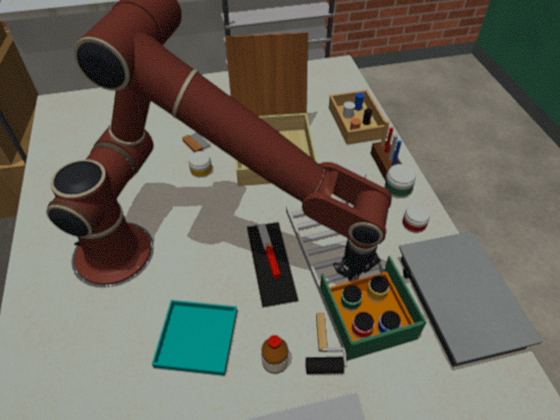

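Call:
{"fn": "carry_out", "kwargs": {"increments": [[[0, 0, 0], [0, 0, 0], 0], [[0, 0, 0], [0, 0, 0], 0], [[0, 0, 0], [0, 0.3, 0], 0], [[0, 0, 0], [0, 0.6, 0.1], 0], [[0, 0, 0], [0, 0.8, 0.4], 0], [[0, 0, 0], [0, 0.8, 1], 0], [[0, 0, 0], [0, 0.8, 1], 0], [[0, 0, 0], [0, 0.8, 1], 0]]}}

```text
t: 60.3
tool_pos: [0.6328, -0.1791, 0.2687]
tool_rot: [-0.028, 1.595, 0.055]
contact_force: [-0.6, -1.5, 0.6]
opening: -0.0001
```

Call:
{"fn": "carry_out", "kwargs": {"increments": [[[0, 0, 0], [0, 1, 1], 0], [[0, 0, 0], [0, 1, 1], 0], [[0, 0, 0], [0, 1, 1], 0], [[0, 0, 0], [-0.1, 1, 0.5], 0], [[0, 0, 0], [-0.1, 1, 0.5], 0], [[0, 0, 0], [-0.1, 1, 0], 0], [[0, 0, 0], [-0.1, 1, 0], 0], [[0, 0, 0], [0, 0, 0], 0]]}}

```text
t: 61.1
tool_pos: [0.6224, -0.023, 0.3631]
tool_rot: [-0.037, 1.581, 0.058]
contact_force: [-0.2, 0.1, -0.6]
opening: 0.0001
```

```bash
python3 chk.py 37; python3 - <<'E'
from h import *
np.set_printoptions(suppress=True,precision=4)
for n in ['scene','side']:
  get_image(n)
  for k,z in [('crate',.020),('bay',.020)]:
    print(n,k,[(round(r['p'],2),atz(n,*r['centre'],z)) for r in tip_of(n,k)[:2]])
E
```

```text
t 61.1 pos [ 0.6224 -0.023   0.3631] X [-0.011  0.013 -1.   ] Z [ 0.998  0.06  -0.01 ] F [-0.2  0.1 -0.6] T [-0.02  0.04  0.03] op 0.0001 q [-0.16  0.08  1.66  0.01  1.42 -0.22]
scene 0.85 [166. 159.] ((607.1721801757812, -402.1000061035156), 24.91921615600586) 0.07853221474762716
scene 0.85 [183. 178.] ((604.6754760742188, -325.2884521484375), 25.68141746520996) 0.07833332429763411
scene 0.82 [164. 186.] ((697.602294921875, -295.2342834472656), 46.960655212402344) 0.07838796863642576
scene rim 0.78 ((637.0218505859375, -360.2994689941406), (169.1655731201172, 180.2118377685547), 1.5968319177627563) 388
scene knife 0.75 [ 0.4404 -0.0989  0.0198] ((432.5790710449219, -100.52706909179688), (32.16780090332031, 188.09217834472656), 1.205651044845581)
side 0.87 [379. 288.] ((683.5125122070312, -316.30322265625), 25.23513412475586) 0.07474153464417897
side 0.82 [388. 319.] ((659.9035034179688, -424.4686279296875), 37.18010330200195) 0.07756952238968129
side 0.76 [354. 298.] ((606.7937622070312, -325.99951171875), 24.13628578186035) 0.07491175900077533
side 0.72 [364. 324.] ((608.6033935546875, -405.334228515625), 23.81587028503418) 0.07518459909159078
side 0.41 [278. 355.] ((383.2767333984375, -426.3005065917969), 14.497456550598145) 0.11794663625062263
side rim 0.57 ((681.577880859375, -313.0873107910156), (108.17288970947266, 217.48292541503906), 49.986080169677734) 288
side knife 0.81 [ 0.4371 -0.1142  0.0167] ((439.87542724609375, -96.36972045898438), (26.280929565429688, 207.25160217285156), 1.3804606199264526)
scene crate [(0.57, array([ 0.6407, -0.3626,  0.02  ])), (0.34, array([ 0.6731, -0.325 ,  0.02  ]))]
scene bay []
side crate [(0.87, array([ 0.2104, -0.3289,  0.02  ])), (0.75, array([ 0.6433, -0.3666,  0.02  ]))]
side bay []
```

View pics/side37.png

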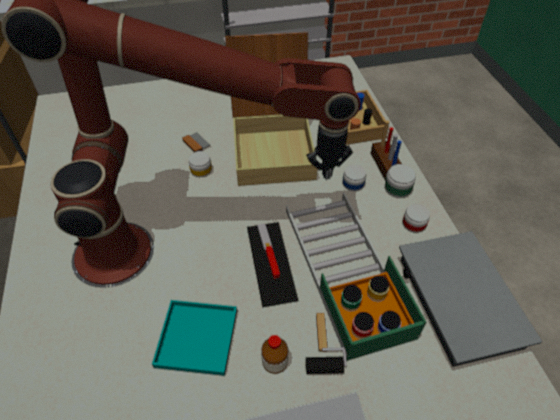

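View pics/scene37.png

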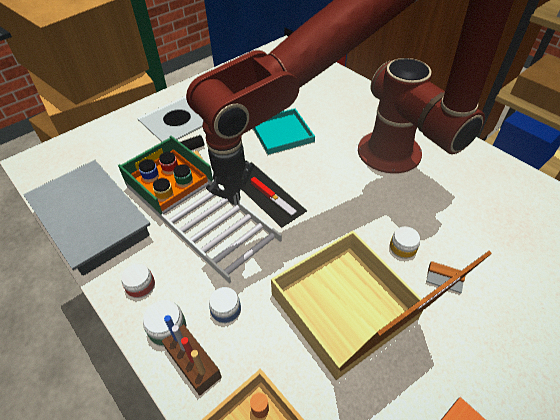

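```bash
python3 -c "
from station import *
print(finish_job())"
```

```text
the job is handed in; nothing more can be done
None
```

I finished the whole job and handed it in at about 61 s on the robot's clock. `finish_job()` gave no verdict, so what follows is what my own checks showed.

- **Lid:** I pried it up with the palette knife, held it at roughly 0.4 rad, then pushed it right back with the blade. It now leans at about 1.7 rad by my estimate, with nothing touching it.
- **Knife:** It is back on the black mat, lying flat. Both cameras show it about where it started.
- **Jars:** All four were present. I gripped each at 25 N and stood it in the orange crate. While I carried the green jar, the blue one was knocked about 20 mm towards the crate wall. I left it there, as its centre was still about 9 mm inside the limit. In the last pictures all four stand upright on the crate floor.
- **Crate:** I rolled it at about 0.09 m/s until it pressed on the bay's end wall with 16 N. The side camera puts it at (0.643, -0.367), within a few mm of the home position I worked out.
- **Other things:** None of the bystanders looked moved in the pictures; I compared them by eye, not by measurement. The gripper was clear of everything when I handed in.

**Where checks disagreed:** The scene camera's view of the crate and blue jar was partly blocked at the end. Its crate position was a few mm off the side camera's, and its rim fit came out a little smaller than the real crate. Neither camera found the bay point directly, so "home" rests on the wall contact and my track fit.

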